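Fit the lever to the plug valve and shut it

ROBOT

A 6-joint arm with a two-finger parallel gripper is mounted at the origin on a cart in front of the work surface, level with it; the furniture and walls round the work are solid. World frame = base frame: x ahead of the robot, y to its left, z up, the work surface at z = 0. Lengths are in m, angles in rad, forces in N, time in s.
With the tool pointing down it reaches from about 0.375 to 0.925 m from the base axis. Payload 5.7 kg.
Tool frame: the origin (TCP) lies between the finger pads; the fingertips stand 19 mm ahead of it and the grasp point (between the pads) is the TCP; z points along the fingers, y is the line along which they close (so a half turn about z gives the same grasp; the last joint's range is limited). The gripper opens to 88 mm and grips with 3 to 60 N. Pads are 20 mm wide; open, the fingers measure 115 mm over their backs; the gripper's body (75 mm by 178 mm) begins 61 mm behind the grasp point.
Start: joints at [1.104, 0.359, 1.51, -0, 1.272, -0.115], TCP at [0.207, 0.563, 0.242] pointing down, gripper open.
Joint ranges: [-2.97, 2.97], [-1.01, 2.36], [0.21, 2.38], [-0.96, 4.11], [0.2, 2.71], [-2.98, 2.98]. Speed limits (rad/s): [2.39, 2.39, 3.14, 3.14, 3.14, 3.14].

INTERFACE

Orientations are given as [roll, pitch, yaw] about the fixed x, y, z axes, in that order (R = Rz(yaw) Ry(pitch) Rx(roll)).
In Python, from station import robot gives the robot as it stands.
- The arm moves only by the tool arm_command, never from a script. Its argument "deltas" is a list of rows, each an object with "gripper": the opening, from -1 (shut) to 1 (fully open); "delta_pos": the shift along the tool's x, y, z in cm, a list of three; "yaw": the turn about the tool's z in rad. In form: [{"gripper": gripper, "delta_pos": [tx, ty, tz], "yaw": yaw}, ...]. A call has 1 to 10 rows; each row is the pose to reach, as a shift and turn from the pose commanded when the call began, along the tool's axes at that moment; what a row does not reach only later rows make up. A row lasts 1/10 s, in which the tool goes at most 50 mm and 8.59 degrees, less where a joint would pass 70% of its speed; a pose out of reach is approached as far as the arm can. A call with a gripper value outside its range is refused whole. The fingers move at their own pace and stop on an object; the grip force is fixed at half the most. Time passes only in rows, so rows that repeat a pose let the fingers close. It gives the time, the measured TCP pose, the force and the opening at its end, in the units of the state.
- robot.state(): the state, without advancing time (a new reading comes with each control period).
- robot.camera(name): name is "scene" or "top"; returns the picture (384x512x3 uint8, blue, green, red); there is no depth.
- robot.get_calibration(name): a dict with "fx", "fy", "cx", "cy" (pixels), "D" ([k1, k2, p1, p2, k3] as OpenCV has them; the pictures are not rectified), "R" (3x3) and "t" (3): a world point X has camera coordinates R X + t. Camera axes: x right, y down, z forward; pixel columns grow to the right and rows downward; lengths in m; the calibration is good to about 2 mm. A picture is of the moment at which its call begins. get_calibration takes no time and is no camera call.
- robot.hand_in(): hands the job in, once; it reports no verdict.
The state is a dict: "t": time; "q": joint angles; "dq": joint speeds; "effort": joint torques, N m; "ee_pos": TCP position; "orientation": TCP orientation; "force": force on the tool from outside, world axes, zero at the start; "wrist_torque": the same for the moment, N m; "opening": opening from 0.0 (shut) to 1.0 (fully open).
Only numpy, scipy, OpenCV 4.12 (cv2) and the standard library are available. Lean on these libraries where they do the work, as an engineer would, in place of code of your own. Each camera call takes 0.05 s, during which the arm holds its last target. There are 200 camera calls.

TASK

Fit the loose lever onto the valve's square stem so that its arm follows the red mark across the stem's end and points to the left-hand end of the valve's pipe, and push it fully home on the stem's collar. Then swing the lever clockwise (its arm moves away from you) until the valve is shut against its stop, and let go with the lever still fully home. Leave the red oil can beside the valve, the blue bottle and the pliers where they are.

Things in the scene. Friction and masses are not known exactly. Their poses are not given: they have to be found in the camera images.
- stand: fixed test stand, 130 x 242 mm, 139 mm high: grey plate, two dark clamps, brass plug valve on a steel pipe. Origin: centre of the underside. Own y runs along the pipe (+y its left-hand end), own x away from the robot at yaw 0, z up. The pipe axis is 105 mm above the bench; the valve leans about it towards own -x, 0.56 rad (32 degrees) from vertical
- plug_seat (a point): centre of the upper face of the turning steel collar (42 mm across) on which the lever's hub seats, 163 mm above the bench. Own z points outward along the leaning stem, own y along the red mark (at joint 0 the stand's own y); the frame turns with the plug. Brass gland flange, 62 mm across: 14 mm below this face, bolt heads 11 mm below
- plug_tip (a point): centre of the outer end of the steel stem, 33 mm out from plug_seat along the stem; same axes. The stem is 20 mm square, flats parallel to own x and y; its last 5 mm taper to 15 mm square. A red mark runs across the end along own y
- plug (a joint): angle of the valve plug and its stem, rad: 0 is open (red mark along the pipe), grows as the stem turns clockwise seen from its outer end, 1.571 is shut at the stop (red mark across the pipe). Stiff: about 0.9 N m, stays where it is left
- lever: loose lever, 213 mm long, about 0.38 kg, lying on its hub's underside. Dark steel hub 46 x 46 x 30 mm, square through bore of 21.6 mm parallel to its sides. Origin: centre of the hub's underside, which goes onto the stem first. Own z along the bore, own x along the arm: a bar 22 mm wide, 18 to 27 mm above the underside at the hub. The hub's faces across own y are free to grip
- lever_bore (a point): centre of the bore at the hub's underside, the lever's origin; same axes as the lever
- lever_grip (a point): middle of the lever's red grip, 135 mm along the arm from the bore axis and 37.5 mm above the hub's underside; the grip is 100 mm long, 27 mm wide and 14 mm thick
- oil_can: small red oil can with a grey spout, 60 mm across, 130 mm high, standing; origin at the centre of its underside. Bystander
- flux_bottle: blue dropper bottle with a white tip, 52 mm across, 137 mm high, standing; origin at the centre of its underside. Bystander
- pliers: pliers with red handles, 50 x 193 x 12 mm, lying along own y; origin at the centre of the underside. Bystander

How it is judged:
By the outcome, as a careful person would: the job done as asked, in the order asked, and still so for the second after the job is handed in, with the robot touching nothing.
It also fails if it takes over 72 s, if anything falls off the work surface, if the arm or the gripper's body presses on something with over 40 N, if the wrist force passes 120 N, or if a joint passes its speed limit or range.

## Working session

There is one attempt and no reset: what is moved stays moved. The work goes in short steps, Python scripts to look and compute and a tool call to move; the robot and the scene stay as the last step left them, time stands still between calls to the robot, and variables do not carry over. Pictures are saved under pics/ and viewed, on a budget of 10 in all, crops included, one or two more only if the job needs it, and the job is handed in when it is done.

Besides the shell and the picture viewer there is one more tool, called after ">>>" as name(argument=value, ...), one argument or row to a line, values as JSON. arm_command: Moves the arm, as the interface text tells. Its arguments: {"type":"object","properties":{"deltas":{"type":"array"}},"required":["deltas"]}

```bash
ls; mkdir -p pics
python3 - <<'E'
from station import robot
import cv2
print(robot.state())
for n in("scene","top"):
    cv2.imwrite(f"pics/{n}0.png",cv2.resize(robot.camera(n),None,fx=1.5,fy=1.5,interpolation=cv2.INTER_CUBIC))
    print(n,robot.get_calibration(n))
E
```

```text
pics
{'t': 0.0, 'q': array([ 1.10391954e+00,  3.59470372e-01,  1.51136446e+00, -2.35197007e-06,
        1.27253736e+00, -1.15114423e-01]), 'dq': array([-2.35805908e-04, -1.85839118e-05,  1.28659804e-03,  2.78725847e-04,
        1.07654583e-03, -8.37536624e-04]), 'effort': array([ 4.12944282e-03, -5.15344441e+01, -2.70729429e+01,  6.80940924e-02,
        3.50471749e-02, -2.18369123e-04]), 'ee_pos': array([0.2064613 , 0.56268593, 0.24085607]), 'orientation': array([-3.13982464e+00, -2.02165935e-04,  2.78983081e+00]), 'force': array([ 0.04768403, -0.2995453 ,  0.01689252]), 'wrist_torque': array([ 0.01745399, -0.00377218,  0.01479446]), 'opening': 0.998133672967563}
scene {'fx': 373.64748032340543, 'fy': 373.64748032340543, 'cx': 257.42786825631276, 'cy': 187.57302303512708, 'D': array([0.002955, 0.      , 0.      , 0.      , 0.      ]), 'R': array([[ 0.60916389, -0.79294172,  0.01275859],
       [-0.42655818, -0.34117388, -0.83764461],
       [ 0.66855626,  0.50482057, -0.54606659]]), 't': array([-0.3059254 ,  0.35168105,  0.86814161])}
top {'fx': 378.28106975277007, 'fy': 378.28106975277007, 'cx': 256.1391365930801, 'cy': 193.79408694925814, 'D': array([-0.09958458,  0.        ,  0.        ,  0.        ,  0.        ]), 'R': array([[ 0.02694973, -0.99929196,  0.02625421],
       [-0.98666785, -0.03080778, -0.15980433],
       [ 0.16050002, -0.0215975 , -0.98679952]]), 't': array([0.01986811, 0.53647817, 1.13828651])}
```

View pics/scene0.png

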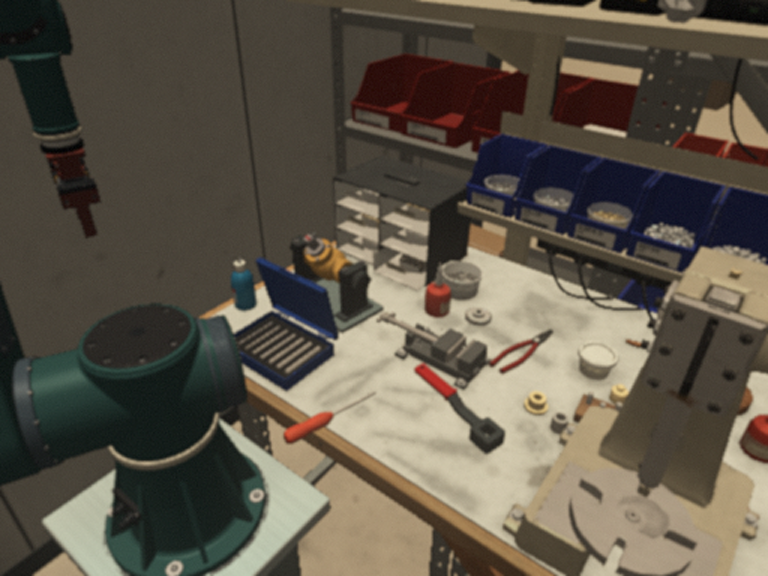

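View pics/top0.png

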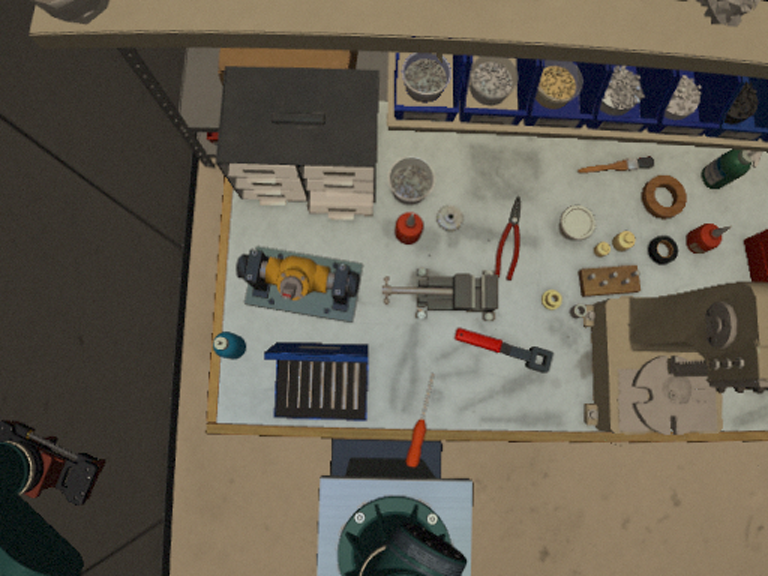

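The pictures show:
- **Stand:** top view around (300,285), with the stem tip near (290,288).
- **Lever:** hub at (540,358), grip at (478,340).
- **Bystanders:** oil can (408,228), bottle (228,345), pliers (510,238).

The commands offer no tilt, but the stem leans 32°. I'll check what the arm does at the edge of its reach, straight up in free air.

>>> arm_command(
  deltas=[
    {"gripper": 1,"delta_pos": [0,0,-5],"yaw": 0},
    {"gripper": 1,"delta_pos": [0,0,-10],"yaw": 0},
    {"gripper": 1,"delta_pos": [0,0,-15],"yaw": 0},
    {"gripper": 1,"delta_pos": [0,0,-20],"yaw": 0},
    {"gripper": 1,"delta_pos": [0,0,-25],"yaw": 0},
    {"gripper": 1,"delta_pos": [0,0,-30],"yaw": 0},
    {"gripper": 1,"delta_pos": [0,0,-35],"yaw": 0},
    {"gripper": 1,"delta_pos": [0,0,-40],"yaw": 0},
    {"gripper": 1,"delta_pos": [0,0,-45],"yaw": 0},
    {"gripper": 1,"delta_pos": [0,0,-50],"yaw": 0},
  ],
)

```text
t: 1.1
ee_pos: [0.2065, 0.5628, 0.7379]
orientation: [3.14, 0.0, 2.79]
force: [1.2, 0.9, 2.2]
opening: 1.0
```

>>> arm_command(
  deltas=[
    {"gripper": 1,"delta_pos": [0,0,-5],"yaw": 0},
    {"gripper": 1,"delta_pos": [0,0,-10],"yaw": 0},
    {"gripper": 1,"delta_pos": [0,0,-15],"yaw": 0},
    {"gripper": 1,"delta_pos": [0,0,-20],"yaw": 0},
    {"gripper": 1,"delta_pos": [0,0,-25],"yaw": 0},
    {"gripper": 1,"delta_pos": [0,0,-30],"yaw": 0},
    {"gripper": 1,"delta_pos": [0,0,-35],"yaw": 0},
    {"gripper": 1,"delta_pos": [0,0,-40],"yaw": 0},
  ],
)

```text
t: 1.9
ee_pos: [0.1731, 0.4713, 0.8119]
orientation: [3.117, 0.0, 2.79]
force: [0.0, -0.0, 1.1]
opening: 0.999
```

Run:
```python
from station import robot
s=robot.state();print(s['q'],s['ee_pos'],s['orientation'])
```

```text
[ 1.07871759  0.29614505  0.21540782  0.00667277  2.60583301 -0.13451831] [0.17309597 0.47134856 0.81192952] [3.11715710e+00 1.03822022e-05 2.78981113e+00]
```

It tilts slightly outward at the limit. I'll see whether that tilt stays on the way back down.

>>> arm_command(
  deltas=[
    {"gripper": 1,"delta_pos": [0,0,5],"yaw": 0},
    {"gripper": 1,"delta_pos": [0,0,10],"yaw": 0},
    {"gripper": 1,"delta_pos": [0,0,15],"yaw": 0},
  ],
)

```text
t: 2.2
ee_pos: [0.1743, 0.4747, 0.6721]
orientation: [3.115, 0.0, 2.79]
force: [0.5, 0.7, 0.6]
opening: 1.002
```

Run:
```python
from station import robot
s=robot.state();print(s['q'],s['ee_pos'],s['orientation'])
```

```text
[ 1.07973212  0.12027541  0.82931382  0.00410958  2.16557422 -0.13691137] [0.17431033 0.47468724 0.67209403] [3.11495074e+00 2.96738505e-04 2.78978355e+00]
```

The tilt stays, so I can lean the tool outward by pushing against the reach limit. Next I'll locate things.

```bash
cat > h.py <<'E'
import numpy as np, cv2
from station import robot
def cal(n):
    c=robot.get_calibration(n);K=np.array([[c['fx'],0,c['cx']],[0,c['fy'],c['cy']],[0,0,1]]);return K,c['D'],c['R'],c['t']
def ray(n,p):
    K,D,R,t=cal(n);u=cv2.undistortPoints(np.array(p,float).reshape(-1,1,2),K,D).reshape(-1,2)
    d=np.c_[u,np.ones(len(u))]@R;return -R.T@t,d
def onz(n,p,z):
    o,d=ray(n,p);return o+d*((z-o[2])/d[:,2])[:,None]
def tri(p1,p2):
    o1,d1=ray('scene',p1);o2,d2=ray('top',p2);A=np.c_[d1[0],-d2[0]];s=np.linalg.lstsq(A,o2-o1,rcond=None)[0]
    a=o1+s[0]*d1[0];b=o2+s[1]*d2[0];return (a+b)/2,np.linalg.norm(a-b)
def proj(n,X):
    K,D,R,t=cal(n);return cv2.projectPoints(np.array(X,float).reshape(-1,1,3),cv2.Rodrigues(R)[0],t,K,D)[0].reshape(-1,2)
E
python3 - <<'E'
from h import *
np.set_printoptions(precision=4,suppress=True)
t=robot.camera('top');s=robot.camera('scene')
cv2.imwrite('pics/t_raw.png',t);cv2.imwrite('pics/s_raw.png',s)
a=cv2.resize(t[150:225,150:250],None,fx=5,fy=5,interpolation=cv2.INTER_CUBIC)
b=cv2.resize(s[145:225,180:260],None,fx=5,fy=5,interpolation=cv2.INTER_CUBIC)
c=cv2.resize(t[210:255,295:375],None,fx=5,fy=5,interpolation=cv2.INTER_CUBIC)
im=np.zeros((600,800,3),np.uint8);im[:375,:500]=a;im[375:,:400]=c;im[:400,500:800]=b[:,:300];im[400:600,400:800]=b[100:300]
# simple: a top-left(orig 150,150), scene right (180,145)
cv2.imwrite('pics/crop1.png',np.minimum(im.astype(float)*1.4,255).astype(np.uint8))
q=lambda n,x,y,z: print(n,x,y,z,onz(n,[[x/1.5,y/1.5]],z)[0])
q('top',540,358,.03);q('top',478,340,.0445);q('top',292,287,.19)
q('top',245,270,.11);q('top',350,280,.11)
for z in (.1,.3,.5): q('top',450,130,z);q('top',300,160,z); q('top',450,45,z)
E
```

```text
top 540 358 0.03 [ 0.4049 -0.2956  0.03  ]
top 478 340 0.0445 [ 0.4383 -0.161   0.0445]
top 292 287 0.19 [0.5133 0.2065 0.19  ]
top 245 270 0.11 [0.5575 0.3126 0.11  ]
top 350 280 0.11 [0.5439 0.1047 0.11  ]
top 450 130 0.1 [ 0.8728 -0.0924  0.1   ]
top 300 160 0.1 [0.7941 0.2179 0.1   ]
top 450 45 0.1 [ 1.0746 -0.0924  0.1   ]
top 450 130 0.3 [ 0.7778 -0.0647  0.3   ]
top 300 160 0.3 [0.7133 0.1896 0.3   ]
top 450 45 0.3 [ 0.9431 -0.0647  0.3   ]
top 450 130 0.5 [ 0.6828 -0.037   0.5   ]
top 300 160 0.5 [0.6325 0.1613 0.5   ]
top 450 45 0.5 [ 0.8117 -0.037   0.5   ]
```

View pics/crop1.png

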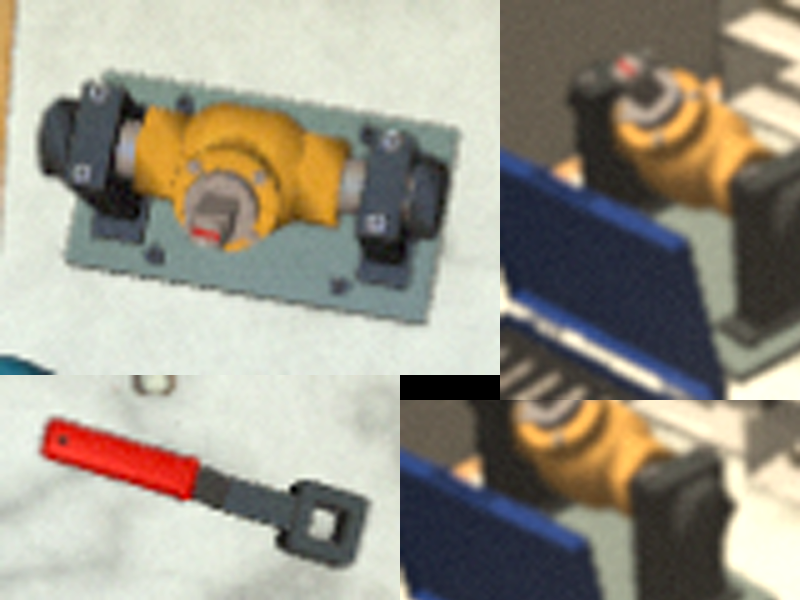

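The crop shows:
- **Stand:** plate corners near (110,68), (462,128), (428,325) and (65,262). The red mark is at (206,236) in the top crop and (627,68) in the scene crop.
- **Lever:** the bore is at about (326,523) in the lower-left crop, with the red grip to its upper left.

Run:
```python
from h import *
np.set_printoptions(precision=4,suppress=True)
t=cv2.imread('pics/t_raw.png');s=cv2.imread('pics/s_raw.png')
def red(im,x0,y0,x1,y1,th=1.6):
    r=im[y0:y1,x0:x1].astype(float);w=((r[...,2]>80)&(r[...,2]>th*np.maximum(r[...,0],r[...,1]))).astype(np.uint8)
    return w,x0,y0
def cen(m):
    w,x0,y0=m;n,l,st,c=cv2.connectedComponentsWithStats(w);i=1+np.argmax(st[1:,4]);p=np.argwhere(l==i)[:,::-1]+[x0,y0];return p.mean(0),len(p),p
mt=cen(red(t,182,190,200,203));ms=cen(red(s,198,152,212,165))
print('mark px',mt[0],mt[1],ms[0],ms[1]);tip,g=tri([ms[0]],[mt[0]]);print('tip',tip,g, 'onz',onz('top',[mt[0]],.191), onz('scene',[ms[0]],.191))
f=lambda x,y,ox,oy:[ox+(x+.5)/5-.5,oy+(y+.5)/5-.5]
pc=onz('top',[f(*p,150,150) for p in((110,68),(462,128),(428,325),(65,262))],.008)
print('plate',pc,pc.mean(0));e1=(pc[0]+pc[3]-pc[1]-pc[2])/2;e2=(pc[0]+pc[1]-pc[2]-pc[3])/2
print('len',np.linalg.norm(e1),np.linalg.norm(e2),'yaw',np.arctan2(-e1[0],e1[1]),np.arctan2(e2[1],e2[0]))
yaw=np.arctan2(-e1[0],e1[1]);c=pc.mean(0);print('tip model',c+[-.0539*np.cos(yaw),-.0539*np.sin(yaw),.191-c[2]])
# lever
p=cen(red(t,295,210,340,240))[2];P=onz('top',p,.044);m=P.mean(0);d=cv2.fitLine(P[:,:2].astype(np.float32),cv2.DIST_L2,0,.01,.01).ravel()[:2]
b=onz('top',[f(326.5,147.5,295,210)],.03)[0];print('grip',m,'dir',d,np.arctan2(-d[1],-d[0]),np.arctan2(d[1],d[0]),'bore',b,'from bore',np.arctan2(*(m-b)[1::-1]),np.linalg.norm((m-b)[:2]))
```

```text
mark px [190.8 196.2] 10 [204.3333 157.6667] 3
tip [0.4989 0.2161 0.193 ] 0.0007127692883033893 onz [[0.4994 0.2161 0.191 ]] [[0.5012 0.219  0.191 ]]
plate [[0.6337 0.3128 0.008 ]
 [0.6009 0.0821 0.008 ]
 [0.4722 0.0996 0.008 ]
 [0.5054 0.3336 0.008 ]] [0.553 0.207 0.008]
len 0.23466745581839174 0.1299452382201285 yaw -0.1410227715667746 -0.1476129073792363
tip model [0.4997 0.2146 0.191 ]
grip [ 0.4395 -0.1614  0.044 ] dir [0.2526 0.9676] -1.8261861 1.3154067 bore [ 0.4036 -0.2953  0.03  ] from bore 1.3087864145028514 0.13857258862822452
```

Two independent estimates agree: the tip is at about (0.4995,0.2155,0.191) and the stand yaw at about -0.144. The lever bore is near (0.404,-0.294), arm azimuth 1.312. I'll pick the lever up tool-down first and tilt afterwards.

```bash
cat >> h.py <<'E'
from scipy.spatial.transform import Rotation as Ro
def TR(s=None):
    s=s or robot.state();return Ro.from_euler('xyz',s['orientation']).as_matrix(),s['ee_pos']
def to(*W):
    R,p=TR()
    for w in W: print(np.round((R.T@(np.array(w)-p))*100,2))
E
python3 - <<'E'
from h import *
to((.45,.15,.45),(.404,-.294,.25))
R,p=TR();print(R)
E
```

```text
[-37.23 -20.36  20.91]
[-48.3  -63.49  41.15]
[[-0.93873882  0.34456996 -0.00640112]
 [ 0.34460176  0.93873686 -0.00476833]
 [ 0.00436594 -0.00668206 -0.99996814]]
```

Run:
```python
from h import *
print(robot.state()['t'],robot.state()['dq']);robot.camera('top');robot.camera('top');s=robot.state();print(s['t'],s['q'],s['dq'],s['orientation'],s['ee_pos'])
```

```text
2.3 [-0.00491118  0.03522743 -0.44070831  0.00075031  0.11137272  0.00101184]
2.4 [ 1.07977531  0.12454338  0.81956318  0.00415684  2.17492248 -0.13677223] [-0.00027393 -0.01479088 -0.21890117  0.00126125  0.01070417 -0.00084317] [ 3.11877667e+00 -2.58731084e-04  2.78974668e+00] [0.17442516 0.4749611  0.67403003]
```

>>> arm_command(
  deltas=[
    {"gripper": 1,"delta_pos": [-37.2,-20.4,20.9],"yaw": 1.48},
    {"gripper": 1,"delta_pos": [-37.2,-20.4,20.9],"yaw": 1.48},
    {"gripper": 1,"delta_pos": [-37.2,-20.4,20.9],"yaw": 1.48},
    {"gripper": 1,"delta_pos": [-37.2,-20.4,20.9],"yaw": 1.48},
    {"gripper": 1,"delta_pos": [-37.2,-20.4,20.9],"yaw": 1.48},
    {"gripper": 1,"delta_pos": [-37.2,-20.4,20.9],"yaw": 1.48},
    {"gripper": 1,"delta_pos": [-37.2,-20.4,20.9],"yaw": 1.48},
    {"gripper": 1,"delta_pos": [-37.2,-20.4,20.9],"yaw": 1.48},
    {"gripper": 1,"delta_pos": [-37.2,-20.4,20.9],"yaw": 1.48},
    {"gripper": 1,"delta_pos": [-37.2,-20.4,20.9],"yaw": 1.48},
  ],
)

```text
t: 3.4
ee_pos: [0.4633, 0.1587, 0.4656]
orientation: [3.128, -0.029, 1.301]
force: [-0.5, 0.3, 0.3]
opening: 0.995
```

Run:
```python
from h import *
s=robot.state();print(s['orientation'],s['q'],s['ee_pos']);to((.404,-.294,.16),(.404,-.294,.022))
```

```text
[ 3.12769942 -0.0286736   1.30127749] [0.1739692  0.04845744 1.37902851 0.02007434 1.68922599 0.44630717] [0.46330555 0.15871302 0.46559967]
[-46.07   5.93  29.34]
[-46.47   5.74  43.13]
```

>>> arm_command(
  deltas=[
    {"gripper": 1,"delta_pos": [-46.1,5.9,29.3],"yaw": -0.01},
    {"gripper": 1,"delta_pos": [-46.1,5.9,29.3],"yaw": -0.01},
    {"gripper": 1,"delta_pos": [-46.1,5.9,29.3],"yaw": -0.01},
    {"gripper": 1,"delta_pos": [-46.1,5.9,29.3],"yaw": -0.01},
    {"gripper": 1,"delta_pos": [-46.1,5.9,29.3],"yaw": -0.01},
    {"gripper": 1,"delta_pos": [-46.1,5.9,29.3],"yaw": -0.01},
    {"gripper": 1,"delta_pos": [-46.1,5.9,29.3],"yaw": -0.01},
    {"gripper": 1,"delta_pos": [-46.1,5.9,29.3],"yaw": -0.01},
    {"gripper": 1,"delta_pos": [-46.1,5.9,29.3],"yaw": -0.01},
    {"gripper": 1,"delta_pos": [-46.1,5.9,29.3],"yaw": -0.01},
  ],
)

```text
t: 4.4
ee_pos: [0.4097, -0.2623, 0.1881]
orientation: [3.124, -0.017, 1.32]
force: [0.9, -0.1, 0.3]
opening: 1.004
```

>>> arm_command(
  deltas=[
    {"gripper": 1,"delta_pos": [0,0,0],"yaw": 0},
    {"gripper": 1,"delta_pos": [0,0,0],"yaw": 0},
    {"gripper": 1,"delta_pos": [0,0,0],"yaw": 0},
  ],
)

```text
t: 4.7
ee_pos: [0.4056, -0.2555, 0.1862]
orientation: [3.132, -0.021, 1.32]
force: [-0.8, 0.8, -0.6]
opening: 1.002
```

Run:
```python
from h import *
s=robot.state();print(s['orientation'],s['ee_pos']);to((.404,-.294,.08),(.404,-.294,.022))
t=robot.camera('top');cv2.imwrite('pics/grasp.png',cv2.resize(t[190:290,280:400],None,fx=5,fy=5,interpolation=cv2.INTER_CUBIC))
```

```text
[ 3.13223261 -0.02120728  1.32022777] [ 0.40561598 -0.25546203  0.18616736]
[-4.    0.7  10.54]
[-4.12  0.65 16.34]
```

>>> arm_command(
  deltas=[
    {"gripper": 1,"delta_pos": [-4,0.7,5],"yaw": 0.01},
    {"gripper": 1,"delta_pos": [-4,0.7,10],"yaw": 0.01},
    {"gripper": 1,"delta_pos": [-4.1,0.65,13],"yaw": 0.01},
    {"gripper": 1,"delta_pos": [-4.1,0.65,15],"yaw": 0.01},
    {"gripper": 1,"delta_pos": [-4.1,0.65,16.1],"yaw": 0.01},
    {"gripper": 1,"delta_pos": [-4.1,0.65,16.1],"yaw": 0.01},
    {"gripper": 1,"delta_pos": [-4.1,0.65,16.1],"yaw": 0.01},
  ],
)

```text
t: 5.45
ee_pos: [0.4001, -0.2906, 0.0222]
orientation: [3.137, -0.023, 1.311]
force: [-0.3, 0.3, 0.2]
opening: 0.998
```

Run:
```python
from h import *
s=robot.state();print(s['orientation'],s['ee_pos'],s['force']);to((.404,-.294,.022))
t=robot.camera('top');cv2.imwrite('pics/grasp.png',cv2.resize(t[190:290,280:400],None,fx=5,fy=5,interpolation=cv2.INTER_CUBIC))
```

```text
[ 3.13714539 -0.02301312  1.31098702] [ 0.40007986 -0.29063537  0.02222664] [-0.27854368  0.34017701  0.23670402]
[-0.22  0.47  0.02]
```

View pics/grasp.png

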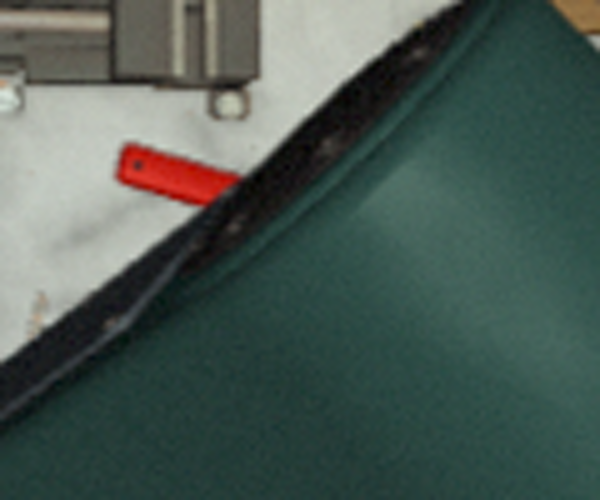

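The arm hides the hub, and only the red grip end shows. I'll correct by a few millimetres, close, and lift.

>>> arm_command(
  deltas=[
    {"gripper": 1,"delta_pos": [-0.2,0.5,0],"yaw": 0},
    {"gripper": -1,"delta_pos": [-0.2,0.5,0],"yaw": 0},
    {"gripper": -1,"delta_pos": [-0.2,0.5,0],"yaw": 0},
    {"gripper": -1,"delta_pos": [-0.2,0.5,0],"yaw": 0},
    {"gripper": -1,"delta_pos": [-0.2,0.5,0],"yaw": 0},
    {"gripper": -1,"delta_pos": [-0.2,0.5,0],"yaw": 0},
    {"gripper": -1,"delta_pos": [-0.2,0.5,0],"yaw": 0},
    {"gripper": -1,"delta_pos": [-0.2,0.5,0],"yaw": 0},
  ],
)

```text
t: 6.3
ee_pos: [0.4031, -0.2935, 0.0209]
orientation: [3.139, -0.024, 1.31]
force: [0.1, -0.3, 0.3]
opening: 0.52
```

Run:
```python
from h import *
np.set_printoptions(precision=4,suppress=True)
s=robot.state();print(s['orientation'],s['ee_pos'],s['force'],s['wrist_torque'],s['opening'],s['q'])
```

```text
[ 3.1391 -0.0241  1.3098] [ 0.4031 -0.2935  0.0209] [ 0.1232 -0.3455  0.3164] [-0.0442  0.0352 -0.0571] 0.5196147907737747 [-0.7842  0.537   1.929   0.035   0.6858 -0.5503]
```

Gripped at 45.7 mm, which matches the 46 mm hub. I'll lift gently.

>>> arm_command(
  deltas=[
    {"gripper": -1,"delta_pos": [0,0,-1],"yaw": 0},
    {"gripper": -1,"delta_pos": [0,0,-3],"yaw": 0},
    {"gripper": -1,"delta_pos": [0,0,-6],"yaw": 0},
    {"gripper": -1,"delta_pos": [0,0,-10],"yaw": 0},
    {"gripper": -1,"delta_pos": [0,0,-14],"yaw": 0},
    {"gripper": -1,"delta_pos": [0,0,-18],"yaw": 0},
    {"gripper": -1,"delta_pos": [0,0,-22],"yaw": 0},
    {"gripper": -1,"delta_pos": [0,0,-26],"yaw": 0},
    {"gripper": -1,"delta_pos": [0,0,-29],"yaw": 0},
    {"gripper": -1,"delta_pos": [0,0,-30],"yaw": 0},
  ],
)

```text
t: 7.3
ee_pos: [0.401, -0.3009, 0.3243]
orientation: [3.135, -0.022, 1.31]
force: [0.6, -0.6, -3.1]
opening: 0.524
```

Run:
```python
from h import *
np.set_printoptions(precision=4,suppress=True)
s=robot.state();print(s['orientation'],s['ee_pos'],s['force'],s['wrist_torque'],s['opening'],s['q'])
to((.55,-.08,.5),(.60,-.08,.6))
im=robot.camera('scene');cv2.imwrite('pics/lift.png',cv2.resize(im,None,fx=1.5,fy=1.5))
# kinematic fit in arm plane
```

```text
[ 3.135  -0.0215  1.3099] [ 0.401  -0.3009  0.3243] [ 0.5705 -0.6109 -3.0863] [-0.1511  0.0595 -0.0381] 0.5235829943020175 [-0.7975  0.1466  1.5957  0.0222  1.4047 -0.5403]
[ 25.56   8.81 -16.97]
[ 27.06  13.71 -26.91]
```

View pics/lift.png

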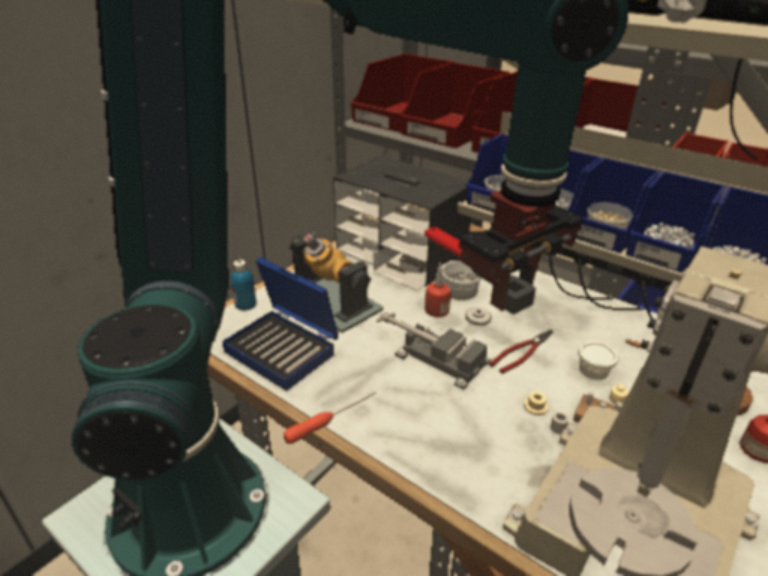

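The lever is held at about (520,290) in the view, with its arm pointing left. I'll fit simple arm kinematics from the recorded poses to plan the tilt.

```bash
cat > kin.py <<'E'
import numpy as np
from numpy import sin,cos
D=[([1.10391954,.359470372,1.51136446,0,1.27253736],[.2064613,.56268593,.24085607]),
([1.07871759,.29614505,.21540782,.0066,2.60583301],[.17309597,.47134856,.81192952]),
([1.07973212,.12027541,.82931382,.004,2.16557422],[.17431033,.47468724,.67209403]),
([-.7842,.537,1.929,.035,.6858],[.4031,-.2935,.0209]),
([-.7975,.1466,1.5957,.022,1.4047],[.401,-.3009,.3243]),
([.1739692,.04845744,1.37902851,.02,1.68922599],[.46330555,.15871302,.46559967])]
A=[];b=[];lat=[]
for q,p in D:
    r=cos(q[0])*p[0]+sin(q[0])*p[1];lat.append(-sin(q[0])*p[0]+cos(q[0])*p[1])
    f=q[1]+q[2];g=f+q[4]
    A+=[[1,0,sin(q[1]),sin(f),cos(f),sin(g)],[0,1,cos(q[1]),cos(f),-sin(f),cos(g)]];b+=[r,p[2]]
P,res,rk,sv=np.linalg.lstsq(np.array(A),np.array(b),rcond=None)
if __name__=='__main__': print(P,res,rk,np.abs(np.array(A)@P-b).max(),lat)
E
python3 kin.py
```

```text
[9.44390328e-05 2.65529756e-01 6.11162830e-01 4.33510753e-01
 1.12161899e-01 3.61395623e-01] [1.86499272e-08] 6 9.97208616829448e-05 [np.float64(0.06889918790798114), np.float64(0.07013428188335466), np.float64(0.07013335883592661), np.float64(0.0769086676865845), np.float64(0.07678242148761588), np.float64(0.07612238161524383)]
```

Kinematics fit to 0.1 mm. Before reaching up, I'll estimate where the overhead shelf edge is.

Run:
```python
from h import *
np.set_printoptions(precision=3,suppress=True)
s=cv2.cvtColor(cv2.imread('pics/s_raw.png'),cv2.COLOR_BGR2GRAY).astype(int);t=cv2.cvtColor(cv2.imread('pics/t_raw.png'),cv2.COLOR_BGR2GRAY).astype(int)
for x in (420,500): print('scene col',x,s[0:60:2,x])
for x in (150,250,400): print('top col',x,t[0:60:2,x])
```

```text
scene col 420 [ 15  14  10   7  83 166 169 159  91  71  69  73  70  72  74 104  82  49
  49  51  50  48  77 152 154 156 155 154  81  24]
scene col 500 [ 21  18  23  21  16  13   9  19 112 170 169 167 105  68  71  69  73  71
  73  74 101  88  60  53  52  53  50  53  51  49]
top col 150 [137 136 135 134 135 137 136 131 134 132 114  86  53  57  55  57  99 101
  99  99  99  95  64  56  44  47  52  46  60  53]
top col 250 [136 134 138 135 135 134 136 136 138 138 135 137  93  55  54  58  55  85
  93  93  96  95  93  81  57  55  54  57  57  54]
top col 400 [133 134 133 135 134 135 136 137 136 136 136 136 138 136 136 134 107  55
  55  56  51  39   8  17  19  13  17  15  13  31]
```

Run:
```python
from h import *
np.set_printoptions(precision=3,suppress=True)
for S,T in (([(420,16),(500,24)],[(150,21.5),(250,24)]),([(420,31),(500,41)],[(150,31),(250,32.5)])):
    o1,d1=ray('scene',S);o2,d2=ray('top',T);n1=np.cross(*d1)
    print(o1,o2,[o2+d*(n1@(o1-o2))/(n1@d) for d in d2])
```

```text
[-0.244 -0.561  0.773] [0.346 0.061 1.208] [array([0.731, 0.237, 0.634]), array([0.73 , 0.067, 0.635])]
[-0.244 -0.561  0.773] [0.346 0.061 1.208] [array([0.731, 0.244, 0.605]), array([0.733, 0.066, 0.605])]
```

The overhead shelf front is at x≈0.73, z≈0.62. I'll stay at r≤0.5, above it. I'm moving to (0.486,0.006,0.70) with arm azimuth 1.427.

Run:
```python
from h import *
print(robot.state()['orientation']);to((.486,.006,.7))
```

```text
[ 3.13526732 -0.02167884  1.30990413]
[ 32.65   0.53 -36.9 ]
```

>>> arm_command(
  deltas=[
    {"gripper": -1,"delta_pos": [2,0,-3],"yaw": -0.117},
    {"gripper": -1,"delta_pos": [5,0,-6],"yaw": -0.117},
    {"gripper": -1,"delta_pos": [9,0.2,-10],"yaw": -0.117},
    {"gripper": -1,"delta_pos": [12,0.2,-14],"yaw": -0.117},
    {"gripper": -1,"delta_pos": [15,0.3,-18],"yaw": -0.117},
    {"gripper": -1,"delta_pos": [19,0.3,-22],"yaw": -0.117},
    {"gripper": -1,"delta_pos": [22,0.4,-26],"yaw": -0.117},
    {"gripper": -1,"delta_pos": [26,0.4,-30],"yaw": -0.117},
    {"gripper": -1,"delta_pos": [29,0.5,-34],"yaw": -0.117},
    {"gripper": -1,"delta_pos": [32.6,0.5,-36.9],"yaw": -0.117},
  ],
)

```text
t: 8.35
ee_pos: [0.4836, -0.0047, 0.6867]
orientation: [3.139, -0.024, 1.426]
force: [1.7, 0.1, -3.1]
opening: 0.518
```

>>> arm_command(
  deltas=[
    {"gripper": -1,"delta_pos": [0,0,0],"yaw": 0},
    {"gripper": -1,"delta_pos": [0,0,0],"yaw": 0},
    {"gripper": -1,"delta_pos": [0,0,0],"yaw": 0},
  ],
)

```text
t: 8.65
ee_pos: [0.4834, -0.0064, 0.6843]
orientation: [3.141, -0.024, 1.426]
force: [0.4, -0.3, -3.2]
opening: 0.527
```

Run:
```python
from h import *
np.set_printoptions(precision=4,suppress=True)
s=robot.state();print(s['orientation'],s['ee_pos'],s['q'],s['opening']);R,p=TR()
n=np.array([.49*np.cos(-.144),.49*np.sin(-.144),.87]);print(R.T@(n*100),R[:,2])
```

```text
[ 3.1414 -0.0235  1.426 ] [ 0.4834 -0.0064  0.6843] [-0.174   0.1049  0.8177  0.0295  2.2192 -0.0114] 0.526561564268989
[  2.0828  49.0174 -86.9652] [ 0.0036  0.0232 -0.9997]
```

>>> arm_command(
  deltas=[
    {"gripper": -1,"delta_pos": [0,0,-5],"yaw": 0},
    {"gripper": -1,"delta_pos": [0,0,-10],"yaw": 0},
    {"gripper": -1,"delta_pos": [0,30,-70],"yaw": 0},
    {"gripper": -1,"delta_pos": [0,30,-70],"yaw": 0},
    {"gripper": -1,"delta_pos": [0,30,-70],"yaw": 0},
    {"gripper": -1,"delta_pos": [0,30,-70],"yaw": 0},
    {"gripper": -1,"delta_pos": [0,30,-70],"yaw": 0},
    {"gripper": -1,"delta_pos": [0,30,-70],"yaw": 0},
    {"gripper": -1,"delta_pos": [0,30,-70],"yaw": 0},
    {"gripper": -1,"delta_pos": [0,30,-70],"yaw": 0},
  ],
)

```text
t: 9.65
ee_pos: [0.4886, -0.0268, 0.8205]
orientation: [3.111, -0.027, 1.427]
force: [-0.4, 0.4, -3.2]
opening: 0.525
```

Run:
```python
from h import *
np.set_printoptions(precision=4,suppress=True)
s=robot.state();R,p=TR();print(s['orientation'],s['ee_pos'],s['q'],R[:,2],s['force'])
```

```text
[ 3.1111 -0.0266  1.427 ] [ 0.4886 -0.0268  0.8205] [-0.2177  0.2789  0.215   0.0576  2.6186 -0.0232] [ 0.0339  0.0219 -0.9992] [-0.4427  0.3995 -3.1885]
```

>>> arm_command(
  deltas=[
    {"gripper": -1,"delta_pos": [0,70,-70],"yaw": 0},
    {"gripper": -1,"delta_pos": [0,70,-70],"yaw": 0},
    {"gripper": -1,"delta_pos": [0,70,-70],"yaw": 0},
    {"gripper": -1,"delta_pos": [0,70,-70],"yaw": 0},
    {"gripper": -1,"delta_pos": [0,70,-70],"yaw": 0},
    {"gripper": -1,"delta_pos": [0,70,-70],"yaw": 0},
    {"gripper": -1,"delta_pos": [0,70,-70],"yaw": 0},
    {"gripper": -1,"delta_pos": [0,70,-70],"yaw": 0},
    {"gripper": -1,"delta_pos": [0,70,-70],"yaw": 0},
    {"gripper": -1,"delta_pos": [0,70,-70],"yaw": 0},
  ],
)

```text
t: 10.65
ee_pos: [0.5675, -0.0547, 0.7804]
orientation: [3.083, -0.029, 1.427]
force: [0.2, -0.0, -2.7]
opening: 0.526
```

Run:
```python
from h import *
np.set_printoptions(precision=4,suppress=True)
s=robot.state();R,p=TR();print(s['orientation'],s['ee_pos'],s['q'],R[:,2],s['force'])
```

```text
[ 3.083  -0.0287  1.427 ] [ 0.5675 -0.0547  0.7804] [-0.239   0.3587  0.2151  0.0578  2.5113 -0.0467] [ 0.0621  0.0199 -0.9979] [ 0.2228 -0.024  -2.719 ]
```

The tilt grows slowly but steadily. I'll push along the reach normal, several calls at a time.

>>> arm_command(
  deltas=[
    {"gripper": -1,"delta_pos": [0,58,-82],"yaw": 0},
    {"gripper": -1,"delta_pos": [0,58,-82],"yaw": 0},
    {"gripper": -1,"delta_pos": [0,58,-82],"yaw": 0},
    {"gripper": -1,"delta_pos": [0,58,-82],"yaw": 0},
    {"gripper": -1,"delta_pos": [0,58,-82],"yaw": 0},
    {"gripper": -1,"delta_pos": [0,58,-82],"yaw": 0},
    {"gripper": -1,"delta_pos": [0,58,-82],"yaw": 0},
    {"gripper": -1,"delta_pos": [0,58,-82],"yaw": 0},
    {"gripper": -1,"delta_pos": [0,58,-82],"yaw": 0},
    {"gripper": -1,"delta_pos": [0,58,-82],"yaw": 0},
  ],
)

```text
t: 11.65
ee_pos: [0.5705, -0.068, 0.785]
orientation: [3.053, -0.03, 1.427]
force: [0.0, -0.7, -3.0]
opening: 0.523
```

>>> arm_command(
  deltas=[
    {"gripper": -1,"delta_pos": [0,60,-80],"yaw": 0},
    {"gripper": -1,"delta_pos": [0,60,-80],"yaw": 0},
    {"gripper": -1,"delta_pos": [0,60,-80],"yaw": 0},
    {"gripper": -1,"delta_pos": [0,60,-80],"yaw": 0},
    {"gripper": -1,"delta_pos": [0,60,-80],"yaw": 0},
    {"gripper": -1,"delta_pos": [0,60,-80],"yaw": 0},
    {"gripper": -1,"delta_pos": [0,60,-80],"yaw": 0},
    {"gripper": -1,"delta_pos": [0,60,-80],"yaw": 0},
    {"gripper": -1,"delta_pos": [0,60,-80],"yaw": 0},
    {"gripper": -1,"delta_pos": [0,60,-80],"yaw": 0},
  ],
)

```text
t: 12.65
ee_pos: [0.5757, -0.078, 0.7891]
orientation: [3.022, -0.031, 1.427]
force: [-0.8, -0.1, -3.5]
opening: 0.519
```

Run:
```python
from h import *
np.set_printoptions(precision=4,suppress=True)
s=robot.state();R,p=TR();print(s['orientation'],s['ee_pos'],s['q'],R[:,2],s['force'])
```

```text
[ 3.0218 -0.0312  1.4272] [ 0.5757 -0.078   0.7891] [-0.2834  0.3462  0.2152  0.0756  2.4644 -0.0762] [ 0.1227  0.0136 -0.9924] [-0.7784 -0.0966 -3.4787]
```

>>> arm_command(
  deltas=[
    {"gripper": -1,"delta_pos": [-8,67,-75],"yaw": 0},
    {"gripper": -1,"delta_pos": [-8,67,-75],"yaw": 0},
    {"gripper": -1,"delta_pos": [-8,67,-75],"yaw": 0},
    {"gripper": -1,"delta_pos": [-8,67,-75],"yaw": 0},
    {"gripper": -1,"delta_pos": [-8,67,-75],"yaw": 0},
    {"gripper": -1,"delta_pos": [-8,67,-75],"yaw": 0},
    {"gripper": -1,"delta_pos": [-8,67,-75],"yaw": 0},
    {"gripper": -1,"delta_pos": [-8,67,-75],"yaw": 0},
    {"gripper": -1,"delta_pos": [-8,67,-75],"yaw": 0},
    {"gripper": -1,"delta_pos": [-8,67,-75],"yaw": 0},
  ],
)

```text
t: 13.65
ee_pos: [0.5941, -0.113, 0.7828]
orientation: [2.989, -0.031, 1.427]
force: [0.1, 0.2, -3.2]
opening: 0.522
```

>>> arm_command(
  deltas=[
    {"gripper": -1,"delta_pos": [-8,70,-72],"yaw": 0},
    {"gripper": -1,"delta_pos": [-8,70,-72],"yaw": 0},
    {"gripper": -1,"delta_pos": [-8,70,-72],"yaw": 0},
    {"gripper": -1,"delta_pos": [-8,70,-72],"yaw": 0},
    {"gripper": -1,"delta_pos": [-8,70,-72],"yaw": 0},
    {"gripper": -1,"delta_pos": [-8,70,-72],"yaw": 0},
    {"gripper": -1,"delta_pos": [-8,70,-72],"yaw": 0},
    {"gripper": -1,"delta_pos": [-8,70,-72],"yaw": 0},
    {"gripper": -1,"delta_pos": [-8,70,-72],"yaw": 0},
    {"gripper": -1,"delta_pos": [-8,70,-72],"yaw": 0},
  ],
)

```text
t: 14.65
ee_pos: [0.6131, -0.1382, 0.7773]
orientation: [2.954, -0.029, 1.427]
force: [-0.4, -0.2, -2.4]
opening: 0.522
```

Run:
```python
from h import *
np.set_printoptions(precision=4,suppress=True)
s=robot.state();R,p=TR();print(s['orientation'],s['ee_pos'],s['q'],R[:,2],s['force'])
```

```text
[ 2.9543 -0.0291  1.4268] [ 0.6131 -0.1382  0.7773] [-0.3722  0.3746  0.2152  0.1008  2.3731 -0.1468] [ 0.1883  0.0015 -0.9821] [-0.3795 -0.2215 -2.3976]
```

>>> arm_command(
  deltas=[
    {"gripper": -1,"delta_pos": [-6,73,-68],"yaw": 0},
    {"gripper": -1,"delta_pos": [-6,73,-68],"yaw": 0},
    {"gripper": -1,"delta_pos": [-6,73,-68],"yaw": 0},
    {"gripper": -1,"delta_pos": [-6,73,-68],"yaw": 0},
    {"gripper": -1,"delta_pos": [-6,73,-68],"yaw": 0},
    {"gripper": -1,"delta_pos": [-6,73,-68],"yaw": 0},
    {"gripper": -1,"delta_pos": [-6,73,-68],"yaw": 0},
    {"gripper": -1,"delta_pos": [-6,73,-68],"yaw": 0},
    {"gripper": -1,"delta_pos": [-6,73,-68],"yaw": 0},
    {"gripper": -1,"delta_pos": [-6,73,-68],"yaw": 0},
  ],
)

```text
t: 15.65
ee_pos: [0.6352, -0.1505, 0.7724]
orientation: [2.918, -0.027, 1.426]
force: [-0.4, 0.3, -3.0]
opening: 0.525
```

>>> arm_command(
  deltas=[
    {"gripper": -1,"delta_pos": [-6,75,-65],"yaw": 0},
    {"gripper": -1,"delta_pos": [-6,75,-65],"yaw": 0},
    {"gripper": -1,"delta_pos": [-6,75,-65],"yaw": 0},
    {"gripper": -1,"delta_pos": [-6,75,-65],"yaw": 0},
    {"gripper": -1,"delta_pos": [-6,75,-65],"yaw": 0},
    {"gripper": -1,"delta_pos": [-6,75,-65],"yaw": 0},
    {"gripper": -1,"delta_pos": [-6,75,-65],"yaw": 0},
    {"gripper": -1,"delta_pos": [-6,75,-65],"yaw": 0},
    {"gripper": -1,"delta_pos": [-6,75,-65],"yaw": 0},
    {"gripper": -1,"delta_pos": [-6,75,-65],"yaw": 0},
  ],
)

```text
t: 16.65
ee_pos: [0.6547, -0.1596, 0.7703]
orientation: [2.88, -0.025, 1.426]
force: [-0.1, 0.1, -2.6]
opening: 0.523
```

>>> arm_command(
  deltas=[
    {"gripper": -1,"delta_pos": [-6,78,-62],"yaw": 0},
    {"gripper": -1,"delta_pos": [-6,78,-62],"yaw": 0},
    {"gripper": -1,"delta_pos": [-6,78,-62],"yaw": 0},
    {"gripper": -1,"delta_pos": [-6,78,-62],"yaw": 0},
    {"gripper": -1,"delta_pos": [-6,78,-62],"yaw": 0},
    {"gripper": -1,"delta_pos": [-6,78,-62],"yaw": 0},
    {"gripper": -1,"delta_pos": [-6,78,-62],"yaw": 0},
    {"gripper": -1,"delta_pos": [-6,78,-62],"yaw": 0},
    {"gripper": -1,"delta_pos": [-6,78,-62],"yaw": 0},
    {"gripper": -1,"delta_pos": [-6,78,-62],"yaw": 0},
  ],
)

```text
t: 17.65
ee_pos: [0.6738, -0.1666, 0.7698]
orientation: [2.841, -0.022, 1.425]
force: [0.4, -0.2, -2.4]
opening: 0.523
```

Run:
```python
from h import *
np.set_printoptions(precision=4,suppress=True)
s=robot.state();R,p=TR();print(s['orientation'],s['ee_pos'],s['q'],R[:,2],s['force'])
```

```text
[ 2.8407 -0.0219  1.4251] [ 0.6738 -0.1666  0.7698] [-0.3903  0.4051  0.2152  0.1168  2.2303 -0.1561] [ 0.2963 -0.0223 -0.9548] [ 0.4415 -0.174  -2.4374]
```

>>> arm_command(
  deltas=[
    {"gripper": -1,"delta_pos": [-4,80,-60],"yaw": 0},
    {"gripper": -1,"delta_pos": [-4,80,-60],"yaw": 0},
    {"gripper": -1,"delta_pos": [-4,80,-60],"yaw": 0},
    {"gripper": -1,"delta_pos": [-4,80,-60],"yaw": 0},
    {"gripper": -1,"delta_pos": [-4,80,-60],"yaw": 0},
    {"gripper": -1,"delta_pos": [-4,80,-60],"yaw": 0},
    {"gripper": -1,"delta_pos": [-4,80,-60],"yaw": 0},
    {"gripper": -1,"delta_pos": [-4,80,-60],"yaw": 0},
    {"gripper": -1,"delta_pos": [-4,80,-60],"yaw": 0},
    {"gripper": -1,"delta_pos": [-4,80,-60],"yaw": 0},
  ],
)

```text
t: 18.65
ee_pos: [0.6899, -0.1652, 0.7737]
orientation: [2.8, -0.02, 1.424]
force: [-1.1, -0.1, -3.3]
opening: 0.521
```

>>> arm_command(
  deltas=[
    {"gripper": -1,"delta_pos": [-4,82,-57],"yaw": 0},
    {"gripper": -1,"delta_pos": [-4,82,-57],"yaw": 0},
    {"gripper": -1,"delta_pos": [-4,82,-57],"yaw": 0},
    {"gripper": -1,"delta_pos": [-4,82,-57],"yaw": 0},
    {"gripper": -1,"delta_pos": [-4,82,-57],"yaw": 0},
    {"gripper": -1,"delta_pos": [-4,82,-57],"yaw": 0},
    {"gripper": -1,"delta_pos": [-4,82,-57],"yaw": 0},
    {"gripper": -1,"delta_pos": [-4,82,-57],"yaw": 0},
    {"gripper": -1,"delta_pos": [-4,82,-57],"yaw": 0},
    {"gripper": -1,"delta_pos": [-4,82,-57],"yaw": 0},
  ],
)

```text
t: 19.65
ee_pos: [0.7043, -0.1645, 0.7793]
orientation: [2.758, -0.017, 1.423]
force: [0.4, -0.7, -2.5]
opening: 0.521
```

>>> arm_command(
  deltas=[
    {"gripper": -1,"delta_pos": [-4,84,-54],"yaw": 0},
    {"gripper": -1,"delta_pos": [-4,84,-54],"yaw": 0},
    {"gripper": -1,"delta_pos": [-4,84,-54],"yaw": 0},
    {"gripper": -1,"delta_pos": [-4,84,-54],"yaw": 0},
    {"gripper": -1,"delta_pos": [-4,84,-54],"yaw": 0},
    {"gripper": -1,"delta_pos": [-4,84,-54],"yaw": 0},
    {"gripper": -1,"delta_pos": [-4,84,-54],"yaw": 0},
    {"gripper": -1,"delta_pos": [-4,84,-54],"yaw": 0},
    {"gripper": -1,"delta_pos": [-4,84,-54],"yaw": 0},
    {"gripper": -1,"delta_pos": [-4,84,-54],"yaw": 0},
  ],
)

```text
t: 20.65
ee_pos: [0.7174, -0.1645, 0.7867]
orientation: [2.715, -0.015, 1.422]
force: [0.3, -0.3, -3.4]
opening: 0.521
```

Run:
```python
from h import *
np.set_printoptions(precision=4,suppress=True)
s=robot.state();R,p=TR();print(s['orientation'],s['ee_pos'],s['q'],R[:,2],s['force'])
```

```text
[ 2.715  -0.015   1.4224] [ 0.7174 -0.1645  0.7867] [-0.371   0.4038  0.2152  0.122   2.1048 -0.135 ] [ 0.4113 -0.0476 -0.9103] [ 0.2816 -0.2759 -3.3635]
```

Another 0.13 rad is needed, which is about three more calls.

>>> arm_command(
  deltas=[
    {"gripper": -1,"delta_pos": [-5,86,-50],"yaw": 0},
    {"gripper": -1,"delta_pos": [-5,86,-50],"yaw": 0},
    {"gripper": -1,"delta_pos": [-5,86,-50],"yaw": 0},
    {"gripper": -1,"delta_pos": [-5,86,-50],"yaw": 0},
    {"gripper": -1,"delta_pos": [-5,86,-50],"yaw": 0},
    {"gripper": -1,"delta_pos": [-5,86,-50],"yaw": 0},
    {"gripper": -1,"delta_pos": [-5,86,-50],"yaw": 0},
    {"gripper": -1,"delta_pos": [-5,86,-50],"yaw": 0},
    {"gripper": -1,"delta_pos": [-5,86,-50],"yaw": 0},
    {"gripper": -1,"delta_pos": [-5,86,-50],"yaw": 0},
  ],
)

```text
t: 21.65
ee_pos: [0.731, -0.1683, 0.7938]
orientation: [2.671, -0.013, 1.421]
force: [-0.1, -0.1, -4.3]
opening: 0.522
```

>>> arm_command(
  deltas=[
    {"gripper": -1,"delta_pos": [-5,88,-46],"yaw": 0},
    {"gripper": -1,"delta_pos": [-5,88,-46],"yaw": 0},
    {"gripper": -1,"delta_pos": [-5,88,-46],"yaw": 0},
    {"gripper": -1,"delta_pos": [-5,88,-46],"yaw": 0},
    {"gripper": -1,"delta_pos": [-5,88,-46],"yaw": 0},
    {"gripper": -1,"delta_pos": [-5,88,-46],"yaw": 0},
    {"gripper": -1,"delta_pos": [-5,88,-46],"yaw": 0},
    {"gripper": -1,"delta_pos": [-5,88,-46],"yaw": 0},
    {"gripper": -1,"delta_pos": [-5,88,-46],"yaw": 0},
    {"gripper": -1,"delta_pos": [-5,88,-46],"yaw": 0},
  ],
)

```text
t: 22.65
ee_pos: [0.7453, -0.1716, 0.8014]
orientation: [2.626, -0.011, 1.42]
force: [0.1, 0.5, -2.6]
opening: 0.521
```

>>> arm_command(
  deltas=[
    {"gripper": -1,"delta_pos": [-5,88,-46],"yaw": 0},
    {"gripper": -1,"delta_pos": [-5,88,-46],"yaw": 0},
    {"gripper": -1,"delta_pos": [-5,88,-46],"yaw": 0},
    {"gripper": -1,"delta_pos": [-5,88,-46],"yaw": 0},
    {"gripper": -1,"delta_pos": [-5,88,-46],"yaw": 0},
    {"gripper": -1,"delta_pos": [-5,88,-46],"yaw": 0},
    {"gripper": -1,"delta_pos": [-5,88,-46],"yaw": 0},
    {"gripper": -1,"delta_pos": [-5,88,-46],"yaw": 0},
    {"gripper": -1,"delta_pos": [-5,88,-46],"yaw": 0},
    {"gripper": -1,"delta_pos": [-5,88,-46],"yaw": 0},
  ],
)

```text
t: 23.65
ee_pos: [0.7477, -0.173, 0.8178]
orientation: [2.58, -0.008, 1.419]
force: [-0.1, -0.5, -2.7]
opening: 0.523
```

Run:
```python
from h import *
np.set_printoptions(precision=4,suppress=True)
s=robot.state();R,p=TR();print(s['orientation'],s['ee_pos'],s['q'],R[:,2],s['force'],s['wrist_torque'])
im=robot.camera('scene');cv2.imwrite('pics/tilt.png',cv2.resize(im,None,fx=1.5,fy=1.5))
to((.55,-.10,.75),(.46,.18,.5))
```

```text
[ 2.5798 -0.0083  1.4189] [ 0.7477 -0.173   0.8178] [-0.377   0.39    0.2152  0.1377  1.9838 -0.1315] [ 0.5277 -0.0737 -0.8463] [-0.0746 -0.4737 -2.6797] [-0.0128  0.5595  0.0536]
[  4.16 -21.11  -5.22]
[ 30.27 -45.66   9.12]
```

View pics/tilt.png

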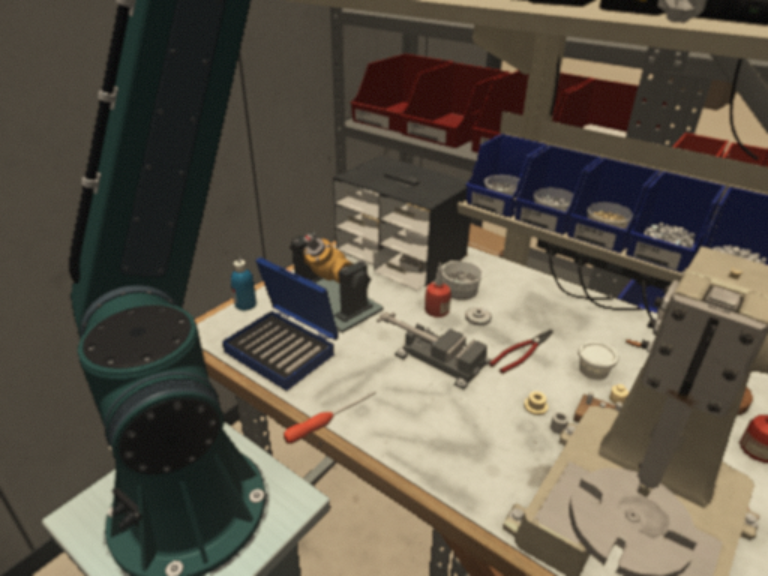

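The tool axis is now (0.528,-0.074,-0.846), against a target of (0.526,-0.076,-0.847). The view shows the scene undisturbed, with the gripper above the frame. I'll come back inward and down towards the stem.

>>> arm_command(
  deltas=[
    {"gripper": -1,"delta_pos": [1,-4,-1],"yaw": 0},
    {"gripper": -1,"delta_pos": [2,-8,-2],"yaw": 0},
    {"gripper": -1,"delta_pos": [3,-12.5,-3],"yaw": 0},
    {"gripper": -1,"delta_pos": [4.2,-17,-4],"yaw": 0},
    {"gripper": -1,"delta_pos": [6,-21.1,-5.2],"yaw": 0},
    {"gripper": -1,"delta_pos": [9,-24,-4],"yaw": 0},
    {"gripper": -1,"delta_pos": [12,-27.5,-2],"yaw": 0},
    {"gripper": -1,"delta_pos": [15,-31,0],"yaw": 0},
    {"gripper": -1,"delta_pos": [18,-34.5,2],"yaw": 0},
    {"gripper": -1,"delta_pos": [21,-37,4],"yaw": 0},
  ],
)

```text
t: 24.7
ee_pos: [0.4891, 0.0817, 0.5871]
orientation: [2.579, -0.009, 1.419]
force: [1.1, -0.8, -2.5]
opening: 0.518
```

```bash
cat >> h.py <<'E'
T=np.array([.4995,.2155,.191]);u=np.array([-.5256,.0762,.847]);xl=np.array([.1435,.9896,0]);yl=np.cross(u,xl)
E
python3 - <<'E'
from h import *
np.set_printoptions(precision=4,suppress=True)
s=robot.state();print(s['orientation'],s['ee_pos'],s['q']);to(T+.22*u,T+.121*u)
E
```

```text
[ 2.5795 -0.0087  1.419 ] [0.4891 0.0817 0.5871] [ 0.1296 -0.2268  1.4734 -0.1449  1.3512  0.2761]
[ 13.11 -21.97  11.09]
[ 13.07 -22.    20.99]
```

>>> arm_command(
  deltas=[
    {"gripper": -1,"delta_pos": [2,-3,1.5],"yaw": 0},
    {"gripper": -1,"delta_pos": [4,-7,3.5],"yaw": 0},
    {"gripper": -1,"delta_pos": [6,-10.5,5.5],"yaw": 0},
    {"gripper": -1,"delta_pos": [8.5,-14,7.5],"yaw": 0},
    {"gripper": -1,"delta_pos": [10.5,-17.5,9.5],"yaw": 0},
    {"gripper": -1,"delta_pos": [12,-20.5,11.5],"yaw": 0},
    {"gripper": -1,"delta_pos": [13,-22,14.5],"yaw": 0},
    {"gripper": -1,"delta_pos": [13.1,-22,17.5],"yaw": 0},
    {"gripper": -1,"delta_pos": [13.1,-22,20],"yaw": 0},
    {"gripper": -1,"delta_pos": [13.1,-22,21],"yaw": 0},
  ],
)

```text
t: 25.7
ee_pos: [0.4378, 0.2235, 0.2927]
orientation: [2.582, -0.007, 1.419]
force: [0.4, -1.7, -3.9]
opening: 0.523
```

>>> arm_command(
  deltas=[
    {"gripper": -1,"delta_pos": [0,0,0],"yaw": 0},
    {"gripper": -1,"delta_pos": [0,0,0],"yaw": 0},
  ],
)

```text
t: 25.9
ee_pos: [0.4384, 0.224, 0.2957]
orientation: [2.579, -0.009, 1.418]
force: [0.2, -0.6, -2.3]
opening: 0.52
```

Run:
```python
from h import *
np.set_printoptions(precision=4,suppress=True)
s=robot.state();print(s['orientation'],s['ee_pos'],s['q'],s['force'],s['wrist_torque']);to(T+.121*u,T+.051*u)
t=robot.camera('top');c=robot.camera('scene');cv2.imwrite('pics/t2.png',t);cv2.imwrite('pics/s2.png',c)
im=np.zeros((560,800,3),np.uint8)
im[:,:400]=cv2.resize(t[100:240,110:210],None,fx=4,fy=4,interpolation=cv2.INTER_CUBIC)
im[:,400:]=cv2.resize(c[80:220,170:270],None,fx=4,fy=4,interpolation=cv2.INTER_CUBIC)
cv2.imwrite('pics/pre.png',np.minimum(im*1.4,255).astype(np.uint8))
```

```text
[ 2.579  -0.0092  1.4183] [0.4384 0.224  0.2957] [ 0.5955 -0.0136  1.9933 -0.5236  0.7954  1.0526] [ 0.237  -0.6294 -2.2837] [-0.0215  0.6247 -0.0055]
[ 0.04 -0.33  0.05]
[ 0.01 -0.35  7.05]
```

View pics/pre.png

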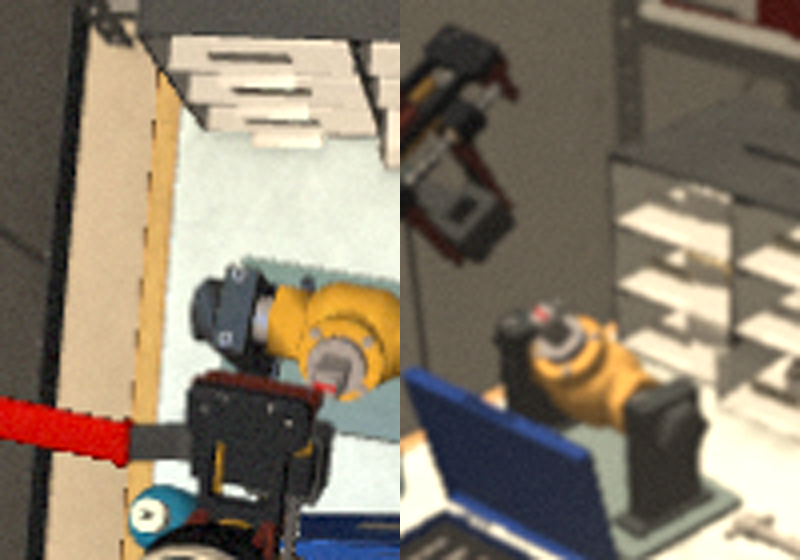

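The views show:
- **Lever:** it is still square in the grip. The red grip's inner end is at (130,443) in the left crop, and the bore opening is at (462,208) in the right crop.
- **Stem:** the mark is free, at (541,313) in the right crop.

I'll compare these with predicted projections.

Run:
```python
from h import *
np.set_printoptions(precision=2,suppress=True)
R,p=TR();X,Y,Z=R[:,0],R[:,1],-R[:,2]
O=p-.021*Z
pt=lambda x,y,z:O+x*X+y*Y+z*Z
cr=lambda n,q:(q-([110,100] if n=='top' else [170,80])+.5)*4-.5+([0,0] if n=='top' else [400,0])
for nm,q in (('bore top',(0,0,.03)),('bore bot',(0,0,0)),('grip in L',(.085,.0135,.0445)),('grip in R',(.085,-.0135,.0445)),('c1',(.023,.023,.03)),('c2',(.023,-.023,.03)),('c3',(-.023,.023,.03)),('c4',(-.023,-.023,.03)),('c4b',(-.023,-.023,.0)),('c3b',(-.023,.023,.0))):
    print(nm,*[ (n,cr(n,proj(n,pt(*q))[0])) for n in('top','scene')])
print('tip',cr('scene',proj('scene',T)[0]),cr('top',proj('top',T)[0]))
print(X,Y,Z, 'd/mm scene per +5mm X',cr('scene',proj('scene',pt(.005,0,.03))[0])-cr('scene',proj('scene',pt(0,0,.03))[0]))
```

```text
bore top ('top', array([277.2 , 465.19])) ('scene', array([458.95, 209.31]))
bore bot ('top', array([289.36, 443.9 ])) ('scene', array([479.67, 234.06]))
grip in L ('top', array([132.53, 429.28])) ('scene', array([396.99, 149.09]))
grip in R ('top', array([130.35, 469.57])) ('scene', array([373.38, 174.54]))
c1 ('top', array([242.78, 423.96])) ('scene', array([461.54, 177.18]))
c2 ('top', array([236.88, 491.65])) ('scene', array([420.85, 221.85]))
c3 ('top', array([318.49, 438.11])) ('scene', array([497.68, 196.56]))
c4 ('top', array([311.06, 505.62])) ('scene', array([456.27, 242.52]))
c4b ('top', array([322.11, 483.36])) ('scene', array([477.39, 266.97]))
c3b ('top', array([329.58, 417.39])) ('scene', array([517.75, 221.78]))
tip [540.5  314.23] [325.62 386.2 ]
[0.15 0.99 0.01] [ 0.83 -0.13  0.53] [-0.53  0.07  0.85] d/mm scene per +5mm X [-3.88 -2.17]
```

Run:
```python
from h import *
c=cv2.imread('pics/s2.png');a=cv2.resize(c[112:150,165:210],None,fx=12,fy=12,interpolation=cv2.INTER_CUBIC)
t=cv2.imread('pics/t2.png');b=cv2.resize(t[195:225,105:165],None,fx=8,fy=8,interpolation=cv2.INTER_CUBIC)
im=np.zeros((600,540,3),np.uint8);im[:456,:540]=a;im=np.vstack([im[:456],np.zeros((144,540,3),np.uint8)]);im[456:,:480]=b[60:204]
cv2.imwrite('pics/pre2.png',np.minimum(im*1.8,255).astype(np.uint8))
```

```text
(no output)
```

View pics/pre2.png

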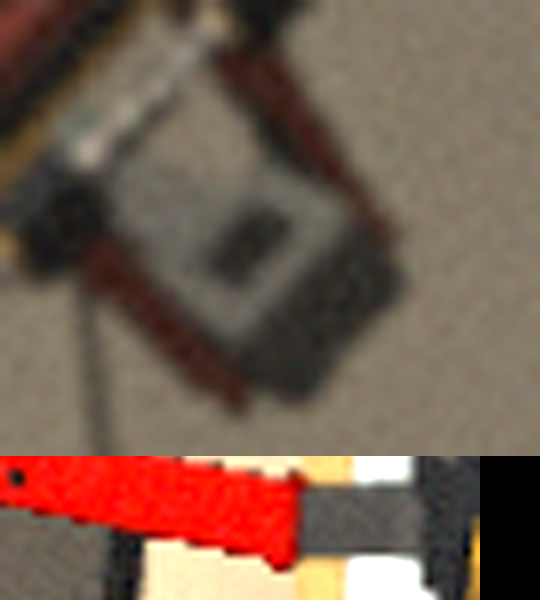

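The projections match within about 1 mm. I'll align in tool y and advance to just short of the tip.

>>> arm_command(
  deltas=[
    {"gripper": -1,"delta_pos": [0,-0.35,1.5],"yaw": 0},
    {"gripper": -1,"delta_pos": [0,-0.35,3.5],"yaw": 0},
    {"gripper": -1,"delta_pos": [0,-0.35,5.5],"yaw": 0},
    {"gripper": -1,"delta_pos": [0,-0.35,7.5],"yaw": 0},
    {"gripper": -1,"delta_pos": [0,-0.35,8.5],"yaw": 0},
    {"gripper": -1,"delta_pos": [0,-0.35,9],"yaw": 0},
    {"gripper": -1,"delta_pos": [0,-0.35,9],"yaw": 0},
    {"gripper": -1,"delta_pos": [0,-0.35,9],"yaw": 0},
  ],
)

```text
t: 26.8
ee_pos: [0.4829, 0.2179, 0.2176]
orientation: [2.579, -0.009, 1.419]
force: [-0.2, -0.7, -3.7]
opening: 0.519
```

Run:
```python
from h import *
np.set_printoptions(precision=4,suppress=True)
s=robot.state();print(s['orientation'],s['ee_pos'],s['force'],s['wrist_torque']);to(T+.021*u,T-.012*u)
c=robot.camera('scene');cv2.imwrite('pics/s3.png',c)
cv2.imwrite('pics/tipv.png',np.minimum(cv2.resize(c[120:190,170:240],None,fx=8,fy=8,interpolation=cv2.INTER_CUBIC)*1.6,255).astype(np.uint8))
```

```text
[ 2.5788 -0.009   1.4189] [0.4829 0.2179 0.2176] [-0.21   -0.7362 -3.7446] [-0.0616  0.6018 -0.0277]
[-0.    0.01  1.05]
[-0.02  0.    4.34]
```

View pics/tipv.png

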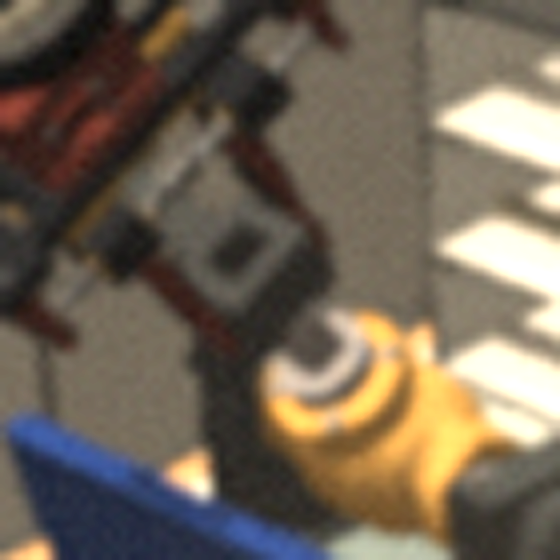

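The hub sits just above the stem tip and on its axis: bore at (240,245), collar at (315,350). I'll go in slowly.

>>> arm_command(
  deltas=[
    {"gripper": -1,"delta_pos": [0,0,0.5],"yaw": 0},
    {"gripper": -1,"delta_pos": [0,0,1.0],"yaw": 0},
    {"gripper": -1,"delta_pos": [0,0,1.4],"yaw": 0},
    {"gripper": -1,"delta_pos": [0,0,1.8],"yaw": 0},
    {"gripper": -1,"delta_pos": [0,0,1.8],"yaw": 0},
  ],
)

```text
t: 27.35
ee_pos: [0.4919, 0.2163, 0.2028]
orientation: [2.578, -0.009, 1.419]
force: [-17.3, -0.8, 19.8]
opening: 0.524
```

```bash
cat > st.py <<'E'
from h import *
np.set_printoptions(precision=4,suppress=True)
s=robot.state();R,p=TR();print(s['t'],s['orientation'],s['ee_pos'],'Ftool',R.T@s['force'],'Ttool',R.T@s['wrist_torque'],s['opening']);to(T+.021*u,T-.012*u)
E
python3 st.py
```

```text
27.35 [ 2.5781 -0.0087  1.4189] [0.4919 0.2163 0.2028] Ftool [ -3.2244  -3.7551 -25.8803] Ttool [ 0.8797 -0.4041 -0.1009] 0.5243903458229633
[ 0.04  0.03 -0.7 ]
[0.03 0.01 2.6 ]
```

Contact at 26 N with a side push towards tool −x and −y. I'll back off a little, shift that way and try again.

>>> arm_command(
  deltas=[
    {"gripper": -1,"delta_pos": [0,0,-0.6],"yaw": 0},
    {"gripper": -1,"delta_pos": [-0.2,-0.05,-0.6],"yaw": 0},
    {"gripper": -1,"delta_pos": [-0.2,-0.05,-0.2],"yaw": 0},
    {"gripper": -1,"delta_pos": [-0.2,-0.05,0.2],"yaw": 0},
    {"gripper": -1,"delta_pos": [-0.2,-0.05,0.2],"yaw": 0},
  ],
)

```text
t: 27.85
ee_pos: [0.4923, 0.2139, 0.2001]
orientation: [2.579, -0.008, 1.419]
force: [-14.1, -0.9, 16.8]
opening: 0.522
```

```bash
python3 st.py
```

```text
27.85 [ 2.579  -0.0081  1.4185] [0.4923 0.2139 0.2001] Ftool [ -2.9093  -2.6821 -21.6089] Ttool [ 0.7333 -0.4618 -0.0682] 0.521886806738943
[ 0.26  0.11 -0.96]
[0.26 0.1  2.34]
```

It went 2.6 mm deeper, so the direction is right. Further the same way.

>>> arm_command(
  deltas=[
    {"gripper": -1,"delta_pos": [-0.1,0,-0.4],"yaw": 0},
    {"gripper": -1,"delta_pos": [-0.2,-0.03,-0.2],"yaw": 0},
    {"gripper": -1,"delta_pos": [-0.2,-0.03,0],"yaw": 0},
    {"gripper": -1,"delta_pos": [-0.2,-0.03,0.3],"yaw": 0},
    {"gripper": -1,"delta_pos": [-0.2,-0.03,0.3],"yaw": 0},
  ],
)

```text
t: 28.35
ee_pos: [0.4931, 0.2117, 0.1974]
orientation: [2.579, -0.008, 1.419]
force: [-16.8, -1.4, 17.5]
opening: 0.52
```

```bash
python3 st.py
```

```text
28.35 [ 2.579  -0.008   1.4185] [0.4931 0.2117 0.1974] Ftool [ -3.8059  -4.5009 -23.5829] Ttool [ 0.7673 -0.5006 -0.094 ] 0.52004181806886
[ 0.47  0.15 -1.24]
[0.46 0.14 2.05]
```

```bash
cat > look.py <<'E'
from h import *
import sys
np.set_printoptions(precision=1,suppress=True)
t=robot.camera('top');c=robot.camera('scene')
R,p=TR();X,Y,Z=R[:,0],R[:,1],-R[:,2];O=p-.021*Z
a=cv2.resize(c[125:195,175:235],None,fx=8,fy=8,interpolation=cv2.INTER_CUBIC);b=cv2.resize(t[160:230,95:215],None,fx=5,fy=5,interpolation=cv2.INTER_CUBIC)
a=np.minimum(a*1.6,255).astype(np.uint8);b=np.minimum(b*1.3,255).astype(np.uint8)
L=dict(bt=(0,0,.03),c2=(.023,-.023,.03),c3=(-.023,.023,.03),c4=(-.023,-.023,.03),c4b=(-.023,-.023,0),c3b=(-.023,.023,0),gL=(.085,.0135,.0445),gR=(.085,-.0135,.0445))
for k,q in L.items():
    W=O+q[0]*X+q[1]*Y+q[2]*Z
    for im,n,o,f in((a,'scene',(175,125),8),(b,'top',(95,160),5)):
        v=(proj(n,W)[0]-o+.5)*f-.5;cv2.circle(im,tuple(int(round(z)) for z in v),1,(0,255,0),-1)
for q,col in((T,(255,0,255)),(T-.033*u,(255,255,0))):
    for im,n,o,f in((a,'scene',(175,125),8),(b,'top',(95,160),5)):
        v=(proj(n,q)[0]-o+.5)*f-.5;cv2.circle(im,tuple(int(round(z)) for z in v),2,col,-1)
cv2.imwrite(f'pics/{sys.argv[1]}_a.png',c);cv2.imwrite(f'pics/{sys.argv[1]}_b.png',t)
im=np.zeros((600,800,3),np.uint8);im[:560,:480]=a;im[:350,480:]=b[:,280:];cv2.imwrite(f'pics/{sys.argv[1]}.png',im)
E
python3 look.py l1
```

```text
(no output)
```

View pics/l1.png

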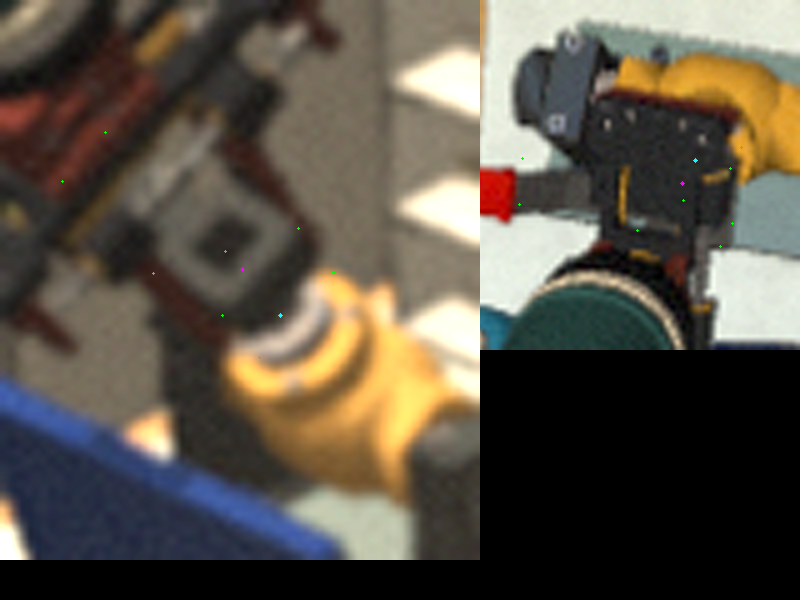

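The hub's bore is at (222,238), higher than the held pose predicts at (225,251). The red grip is off as well, so the lever has slipped or pitched in the pads. I'll quantify it from the red grip and the bore.

```bash
cat > fit.py <<'E'
from h import *
from scipy.optimize import least_squares
np.set_printoptions(precision=2,suppress=True)
def redends(im):
    h=im[170:240,60:200].astype(float);w=((h[...,2]>110)&(h[...,2]>2.2*np.maximum(h[...,0],h[...,1]))).astype(np.uint8)
    n,l,st,c=cv2.connectedComponentsWithStats(w);i=1+np.argmax(st[1:,4]);P=np.argwhere(l==i)[:,::-1]+[60.,170.]
    v=cv2.fitLine(P.astype(np.float32),cv2.DIST_L2,0,.01,.01).ravel();d=v[:2]*(1 if v[0]>0 else -1);s=(P-v[2:])@d
    return v[2:]+d*(s.max()+.5),v[2:]+d*(s.min()-.5)
def fit(im,bore,ee,ori):
    R=Ro.from_euler('xyz',ori).as_matrix();X,Y,Z=R[:,0],R[:,1],-R[:,2];e=redends(im)
    def pts(v):
        a,b,ph=v;O=np.array(ee)+0*Z
        f=lambda x,y,z:(lambda x,z:O+(x*np.cos(ph)-z*np.sin(ph)+b)*X+(z*np.cos(ph)+x*np.sin(ph)+a)*Z+y*Y)(x,z-.021)
        return f(.085,0,.0375),f(.185,0,.0375),f(0,0,.03),f(0,0,0)
    def res(v):
        p=pts(v);return np.r_[proj('top',p[0])[0]-e[0],proj('top',p[1])[0]-e[1],proj('scene',p[2])[0]-bore]
    s=least_squares(res,[0,0,0]);print('ends',*e,'slide mm',s.x[:2]*1e3,'pitch',s.x[2],'res px',s.fun,'bore',np.round(pts(s.x)[3],4));return pts(s.x)[3]
E
python3 - <<'E'
from fit import *
fit(cv2.imread('pics/t2.png'),(185.4,131.8),[.4384,.224,.2957],[2.579,-.0092,1.4183])
b=fit(cv2.imread('pics/l1_b.png'),(202.3,154.3),[.4931,.2117,.1974],[2.579,-.008,1.4185])
print((b-T)@np.c_[xl,yl,u]*1e3)
E
```

```text
ends [142.43 210.9 ] [102.81 202.04] slide mm [-2.05  2.73] pitch -0.00038385302526932404 res px [ 0.38 -0.69  0.08  0.52 -1.15  0.48] bore [0.45 0.23 0.28]
ends [157.15 198.73] [119.13 193.78] slide mm [7.76 1.83] pitch 0.17187023896127324 res px [ 0.63 -0.47 -0.22  0.16 -0.81  0.2 ] bore [0.5  0.22 0.19]
[ 0.77  1.41 -4.42]
```

The fit shows the lever pitched arm-up by about 0.17 rad and pushed up about 9 mm in the pads. The bore is only 4 mm on, so I overshot in −x. I'll ease off axially and shift +x so the stem levers the hub back, then re-measure.

>>> arm_command(
  deltas=[
    {"gripper": -1,"delta_pos": [0,0,-0.4],"yaw": 0},
    {"gripper": -1,"delta_pos": [0.2,0,-0.4],"yaw": 0},
    {"gripper": -1,"delta_pos": [0.4,0,-0.4],"yaw": 0},
    {"gripper": -1,"delta_pos": [0.4,0,-0.4],"yaw": 0},
  ],
)

```text
t: 28.85
ee_pos: [0.4924, 0.2167, 0.1999]
orientation: [2.58, -0.008, 1.419]
force: [-0.9, 0.1, -3.1]
opening: 0.526
```

```bash
cat > chk.py <<'E'
from fit import *
import sys
def darkbore(c,g):
    x,y=np.round(g).astype(int);w=cv2.GaussianBlur(cv2.cvtColor(c,cv2.COLOR_BGR2GRAY),(0,0),1.0).astype(float)[y-4:y+5,x-4:x+5]
    k=np.clip(np.percentile(w,35)-w,0,None)*np.exp(-((np.mgrid[-4:5,-4:5]**2).sum(0))/18.);gy,gx=np.mgrid[-4:5,-4:5];return np.array([x+(k*gx).sum()/k.sum(),y+(k*gy).sum()/k.sum()])
t=robot.camera('top');c=robot.camera('scene');n=sys.argv[1];cv2.imwrite(f'pics/{n}_a.png',c);cv2.imwrite(f'pics/{n}_b.png',t)
s=robot.state();R,p=TR(s);a=float(sys.argv[2]) if len(sys.argv)>2 else .008
g=proj('scene',p-R[:,2]*(.009+a))[0];b=darkbore(c,g);print('bore px',g,b)
o=fit(t,b,p,s['orientation']);print('bore-T mm (x,y,u)',(o-T)@np.c_[xl,yl,u]*1e3)
E
python3 - <<'E'
import sys;sys.argv=['x']
exec(open('chk.py').read().split("t=robot")[0])
print(darkbore(cv2.imread('pics/l1_a.png'),(202.5,155)),darkbore(cv2.imread('pics/s2.png'),(185.4,132)))
E
python3 st.py; python3 chk.py l2
```

```text
[202.53 154.88] [185.11 132.01]
28.85 [ 2.5801 -0.0082  1.419 ] [0.4924 0.2167 0.1999] Ftool [-0.0125 -2.4003  2.1298] Ttool [ 0.5296 -0.1021 -0.0358] 0.5256508595418964
[-0.01  0.14 -0.96]
[-0.02  0.14  2.33]
bore px [200.16 153.45] [201.2 153.7]
ends [155.07 198.97] [117.12 193.69] slide mm [6.14 2.17] pitch 0.17635846279072795 res px [ 0.76 -0.75 -0.25  0.28 -0.84  0.04] bore [0.5  0.22 0.19]
bore-T mm (x,y,u) [ 5.73  1.51 -3.09]
```

The force is free now, but the pitch remains. I'll use the stem end against the hub's underside on its −x side. A light push there, helped by gravity, turns the arm back down.

>>> arm_command(
  deltas=[
    {"gripper": -1,"delta_pos": [0,0,-1],"yaw": 0},
    {"gripper": -1,"delta_pos": [0.6,-0.1,-1],"yaw": 0},
    {"gripper": -1,"delta_pos": [1.15,-0.1,-1],"yaw": 0},
    {"gripper": -1,"delta_pos": [1.15,-0.1,-0.6],"yaw": 0},
    {"gripper": -1,"delta_pos": [1.15,-0.1,-0.4],"yaw": 0},
    {"gripper": -1,"delta_pos": [1.15,-0.1,-0.4],"yaw": 0},
  ],
)

```text
t: 29.55
ee_pos: [0.4908, 0.228, 0.2026]
orientation: [2.581, -0.008, 1.419]
force: [0.5, 0.2, -3.6]
opening: 0.523
```

```bash
python3 st.py
```

```text
29.55 [ 2.5805 -0.0076  1.4188] [0.4908 0.228  0.2026] Ftool [ 0.2259 -1.5393  3.2851] Ttool [ 0.5738 -0.0805 -0.0459] 0.5226879861098447
[-1.11  0.28 -0.56]
[-1.11  0.28  2.74]
```

>>> arm_command(
  deltas=[
    {"gripper": -1,"delta_pos": [0,0,0.2],"yaw": 0},
    {"gripper": -1,"delta_pos": [0,0,0.4],"yaw": 0},
    {"gripper": -1,"delta_pos": [0,0,0.4],"yaw": 0},
  ],
)

```text
t: 29.85
ee_pos: [0.4927, 0.2281, 0.2001]
orientation: [2.579, -0.009, 1.419]
force: [-6.6, 2.4, 3.6]
opening: 0.524
```

```bash
python3 st.py
```

```text
29.85 [ 2.5794 -0.0092  1.4188] [0.4927 0.2281 0.2001] Ftool [ 1.3931 -3.8491 -6.7219] Ttool [ 0.849  -0.1345  0.0075] 0.5239192411070709
[-1.14  0.25 -0.88]
[-1.16  0.24  2.42]
```

Contact at about 10 N. I'll push 2.5 mm further and measure.

>>> arm_command(
  deltas=[
    {"gripper": -1,"delta_pos": [0,0,0.15],"yaw": 0},
    {"gripper": -1,"delta_pos": [0,0,0.25],"yaw": 0},
    {"gripper": -1,"delta_pos": [0,0,0.25],"yaw": 0},
  ],
)

```text
t: 30.15
ee_pos: [0.4939, 0.2288, 0.1986]
orientation: [2.579, -0.011, 1.42]
force: [-13.6, 3.9, 11.1]
opening: 0.52
```

```bash
python3 st.py; python3 chk.py l3 0.006
```

```text
30.15 [ 2.5787 -0.0112  1.4196] [0.4939 0.2288 0.1986] Ftool [  1.9818  -5.8988 -16.8785] Ttool [1.3025 0.202  0.0584] 0.5201873602213688
[-1.23  0.25 -1.06]
[-1.24  0.24  2.24]
bore px [198.11 152.82] [198.62 152.67]
ends [150.26 197.66] [113.11 191.2 ] slide mm [6.3  2.68] pitch 0.11971345418068248 res px [ 0.79 -0.96 -0.25  0.4  -0.84 -0.06] bore [0.5  0.23 0.19]
bore-T mm (x,y,u) [17.59  2.19 -4.09]
```

The pitch dropped to 0.12. Continuing.

>>> arm_command(
  deltas=[
    {"gripper": -1,"delta_pos": [0,0,0.15],"yaw": 0},
    {"gripper": -1,"delta_pos": [0,0,0.3],"yaw": 0},
    {"gripper": -1,"delta_pos": [0,0,0.3],"yaw": 0},
  ],
)

```text
t: 30.55
ee_pos: [0.4955, 0.2293, 0.1963]
orientation: [2.578, -0.013, 1.42]
force: [-15.0, 8.3, 12.4]
opening: 0.524
```

```bash
python3 st.py; python3 chk.py l4 0.006
```

```text
30.55 [ 2.5784 -0.0126  1.4202] [0.4955 0.2293 0.1963] Ftool [  6.1314  -6.9895 -18.9953] Ttool [1.5223 0.6531 0.044 ] 0.523901625891838
[-1.29  0.24 -1.35]
[-1.32  0.23  1.95]
bore px [198.42 153.25] [198.34 152.58]
ends [150.26 196.26] [114.08 189.05] slide mm [8.23 2.87] pitch 0.04680065871629036 res px [ 0.67 -0.76 -0.23  0.32 -0.71 -0.01] bore [0.5  0.23 0.19]
bore-T mm (x,y,u) [16.99  2.16 -5.11]
```

>>> arm_command(
  deltas=[
    {"gripper": -1,"delta_pos": [0,0,0.15],"yaw": 0},
    {"gripper": -1,"delta_pos": [0,0,0.15],"yaw": 0},
  ],
)

```text
t: 30.85
ee_pos: [0.4963, 0.2294, 0.195]
orientation: [2.578, -0.013, 1.42]
force: [-15.1, 9.3, 12.8]
opening: 0.525
```

```bash
python3 st.py; python3 chk.py l5 0.008
```

```text
30.85 [ 2.5783 -0.013   1.4204] [0.4963 0.2294 0.195 ] Ftool [  7.1478  -7.0157 -19.473 ] Ttool [1.5113 0.6822 0.0393] 0.5254052430452674
[-1.31  0.24 -1.49]
[-1.34  0.23  1.81]
bore px [198.3  153.11] [198.33 152.53]
ends [150.23 195.77] [115.05 187.97] slide mm [9.87 2.5 ] pitch 0.005072869603089145 res px [ 0.85 -0.81 -0.36  0.29 -0.77 -0.03] bore [0.5  0.23 0.19]
bore-T mm (x,y,u) [16.    2.12 -4.93]
```

The pitch is about 0.005, so the lever is level again. I'll back off, move the bore over the stem, and approach gently.

>>> arm_command(
  deltas=[
    {"gripper": -1,"delta_pos": [0,0,-1],"yaw": 0},
    {"gripper": -1,"delta_pos": [-0.5,0.1,-1],"yaw": 0},
    {"gripper": -1,"delta_pos": [-1.1,0.15,-1],"yaw": 0},
    {"gripper": -1,"delta_pos": [-1.6,0.15,-1],"yaw": 0},
    {"gripper": -1,"delta_pos": [-1.6,0.15,-0.6],"yaw": 0},
    {"gripper": -1,"delta_pos": [-1.6,0.15,-0.2],"yaw": 0},
    {"gripper": -1,"delta_pos": [-1.6,0.15,-0.2],"yaw": 0},
    {"gripper": -1,"delta_pos": [-1.6,0.15,-0.2],"yaw": 0},
  ],
)

```text
t: 31.75
ee_pos: [0.4946, 0.2111, 0.196]
orientation: [2.58, -0.008, 1.418]
force: [-1.5, -1.3, -0.3]
opening: 0.521
```

```bash
python3 st.py; python3 chk.py l6 0.009
```

```text
31.75 [ 2.58   -0.0076  1.4183] [0.4946 0.2111 0.196 ] Ftool [-1.5469 -1.2496 -0.4297] Ttool [ 0.4774 -0.277  -0.0453] 0.5209256105423503
[ 0.51  0.09 -1.45]
[0.51 0.09 1.85]
bore px [201.76 154.54] [202.03 154.23]
ends [157.2  196.77] [121.05 189.07] slide mm [9.33 2.32] pitch 0.026962032338620122 res px [ 0.54 -0.82 -0.11  0.43 -0.71  0.02] bore [0.5  0.21 0.19]
bore-T mm (x,y,u) [-1.84  0.96 -5.17]
```

>>> arm_command(
  deltas=[
    {"gripper": -1,"delta_pos": [0.1,0.05,-0.3],"yaw": 0},
    {"gripper": -1,"delta_pos": [0.22,0.08,-0.2],"yaw": 0},
    {"gripper": -1,"delta_pos": [0.22,0.08,0],"yaw": 0},
    {"gripper": -1,"delta_pos": [0.22,0.08,0.2],"yaw": 0},
    {"gripper": -1,"delta_pos": [0.22,0.08,0.2],"yaw": 0},
  ],
)

```text
t: 32.35
ee_pos: [0.4963, 0.2139, 0.196]
orientation: [2.578, -0.009, 1.419]
force: [-12.5, -0.1, 13.0]
opening: 0.523
```

```bash
python3 st.py
```

```text
32.35 [ 2.5783 -0.0095  1.4195] [0.4963 0.2139 0.196 ] Ftool [ -1.8503  -3.501  -17.5689] Ttool [ 0.8481 -0.0568 -0.0293] 0.522611792844942
[ 0.21 -0.02 -1.52]
[ 0.2  -0.03  1.78]
```

The moment and the earlier pitching both put contact on the +x rim, so the stem lies further +x than my estimate. I'll shift +x 3 mm.

>>> arm_command(
  deltas=[
    {"gripper": -1,"delta_pos": [0,0,-0.5],"yaw": 0},
    {"gripper": -1,"delta_pos": [0.3,0,-0.5],"yaw": 0},
    {"gripper": -1,"delta_pos": [0.3,0,-0.3],"yaw": 0},
    {"gripper": -1,"delta_pos": [0.3,0,0],"yaw": 0},
    {"gripper": -1,"delta_pos": [0.3,0,0],"yaw": 0},
  ],
)

```text
t: 32.85
ee_pos: [0.4971, 0.2167, 0.1954]
orientation: [2.579, -0.009, 1.419]
force: [-10.0, 0.5, 10.2]
opening: 0.522
```

```bash
python3 st.py; python3 chk.py l7 0.009
```

```text
32.85 [ 2.579  -0.0091  1.4192] [0.4971 0.2167 0.1954] Ftool [ -0.9391  -3.0241 -13.9315] Ttool [ 0.7779 -0.0105 -0.1221] 0.522378313001028
[-0.08 -0.01 -1.59]
[-0.09 -0.02  1.71]
bore px [201.12 153.9 ] [201.33 153.41]
ends [154.94 195.99] [118.99 188.33] slide mm [9.95 2.74] pitch 0.02965293244174947 res px [ 0.68 -0.86 -0.19  0.41 -0.82  0.04] bore [0.5  0.22 0.19]
bore-T mm (x,y,u) [ 4.25 -0.21 -5.81]
```

It still isn't dropping on. I need a close look at the hub against the stem.

Run:
```python
from h import *
c=cv2.imread('pics/l7_a.png');s0=cv2.imread('pics/s_raw.png');t0=cv2.imread('pics/t_raw.png')
f=lambda i,k:np.minimum(cv2.resize(i,None,fx=k,fy=k,interpolation=cv2.INTER_CUBIC)*1.6,255).astype(np.uint8)
a=f(c[138:178,188:223],12);b=f(s0[145:180,195:225],12);d=f(t0[180:205,178:208],12)
for k,(im,n,o) in enumerate(((a,'scene',(188,138)),(b,'scene',(195,145)),(d,'top',(178,180)))):
    for q,col in((T,(255,0,255)),(T-.033*u,(255,255,0))):
        cv2.circle(im,tuple(int(round(z)) for z in (proj(n,q)[0]-o+.5)*12-.5),2,col,-1)
    for sx in(-1,1):
        for sy in(-1,1):
            for w,zz in((.0075,0),(.010,-.033)):
                q=T+sx*w*xl+sy*w*yl+zz*u;cv2.circle(im,tuple(int(round(z)) for z in (proj(n,q)[0]-o+.5)*12-.5),1,(0,255,0),-1)
im=np.zeros((600,800,3),np.uint8);im[:480,:420]=a;im[:300,420:780]=b[:300];im[300:,420:780]=d[:300]
cv2.imwrite('pics/close.png',im)
```

```text
(no output)
```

View pics/close.png

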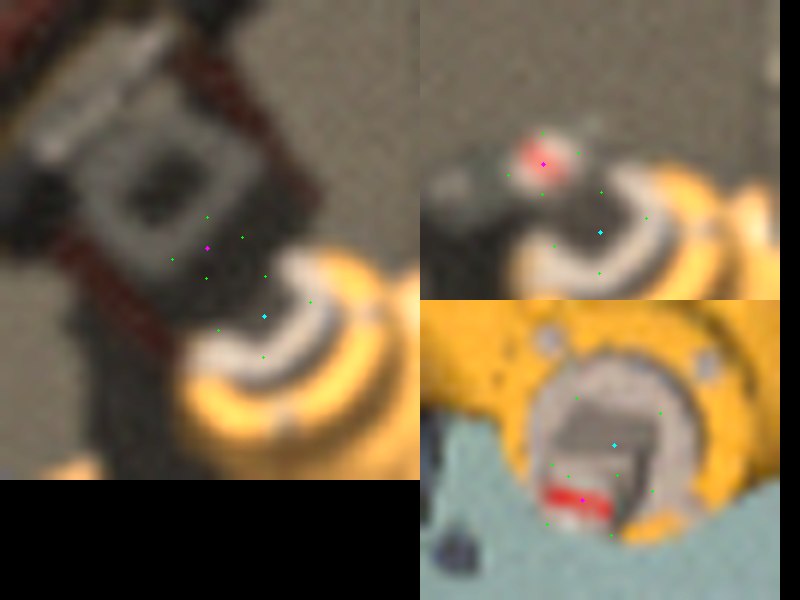

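The stem-tip estimate matches the initial images. The red-grip-based lever position may be biased, though. I'll calibrate it from the first picture, where the lever lay flat with its bore visible.

Run:
```python
from h import *
np.set_printoptions(precision=4,suppress=True)
t=cv2.imread('pics/t_raw.png');x0,y0=348,229
g=cv2.cvtColor(t,cv2.COLOR_BGR2GRAY)[y0:y0+26,x0:x0+28].astype(np.float32)
G=cv2.resize(g,None,fx=8,fy=8,interpolation=cv2.INTER_CUBIC);m=(G<110).astype(np.uint8)
n,l,st,c=cv2.connectedComponentsWithStats(m);hub=(l==1+np.argmax(st[1:,4])).astype(np.uint8)
cs,h=cv2.findContours(hub,cv2.RETR_CCOMP,cv2.CHAIN_APPROX_NONE)
for i,k in enumerate(cs):
    if cv2.contourArea(k)>300:
        M=cv2.moments(k);p=np.array([M['m10'],M['m01']])/M['m00'];p=(p+.5)/8-.5+[x0,y0]
        print('hole' if h[0][i][3]>=0 else 'outer',cv2.contourArea(k)/64,p,onz('top',[p],.015)[0])
h=t[200:250,280:350].astype(float);w=((h[...,2]>110)&(h[...,2]>2.2*np.maximum(h[...,0],h[...,1]))).astype(np.uint8)
P=np.argwhere(w)[:,::-1]+[280.,200.];v=cv2.fitLine(P.astype(np.float32),cv2.DIST_L2,0,.01,.01).ravel();s=(P-v[2:])@v[:2]
E=[v[2:]+v[:2]*(s.max()+.5),v[2:]+v[:2]*(s.min()-.5)];W=onz('top',E,.0375);print('red ends',W,'len',np.linalg.norm(W[0]-W[1]))
np.save('red.npy',W)
```

```text
outer 277.1953125 [357.9792 239.075 ] [ 0.4042 -0.2935  0.015 ]
hole 20.6953125 [358.948 239.313] [ 0.4035 -0.2967  0.015 ]
red ends [[ 0.427  -0.2098  0.0375]
 [ 0.4526 -0.1138  0.0375]] len 0.09934208866182813
```

That explains it. Relative to the bore hole, the red grip really runs from 90 to 190 mm, so my fit was 5 mm off along x. I'll redo the fit with that.

```bash
sed -i 's/f(.085,0/f(.090,0/;s/f(.185,0/f(.190,0/' fit.py
python3 - <<'E'
from fit import *
for n,b,ee,o in (('t2',(185.11,132.01),[.4384,.224,.2957],[2.579,-.0092,1.4183]),('l5_b',(198.33,152.53),[.4963,.2294,.195],[2.5783,-.013,1.4204]),('l7_b',(201.33,153.41),[.4971,.2167,.1954],[2.579,-.0091,1.4192])):
    p=fit(cv2.imread(f'pics/{n}.png'),b,ee,o);print((p-T)@np.c_[xl,yl,u]*1e3)
E
```

```text
ends [142.43 210.9 ] [102.81 202.04] slide mm [ 1.1  -2.33] pitch -0.02057907582766207 res px [ 0.1  -0.47  0.11  0.38 -0.47  0.14] bore [0.45 0.22 0.28]
[ -3.06  -3.37 101.54]
ends [150.23 195.77] [115.05 187.97] slide mm [13.57 -2.7 ] pitch -0.018386398809051466 res px [ 0.61 -0.57 -0.29  0.19 -0.41 -0.12] bore [0.5  0.23 0.19]
[10.26  2.26 -1.32]
ends [154.94 195.99] [118.99 188.33] slide mm [13.83 -2.59] pitch 0.00579954593527967 res px [ 0.45 -0.62 -0.15  0.3  -0.42 -0.08] bore [0.5  0.21 0.19]
[-1.6  -0.17 -2.09]
```

All consistent now: bore x −1.6 mm, and the hub is 14 mm up in the pads, so I'll regrip higher once it is partly on. Shift +x 2 mm and press.

>>> arm_command(
  deltas=[
    {"gripper": -1,"delta_pos": [0,0,-0.4],"yaw": 0},
    {"gripper": -1,"delta_pos": [0.2,0,-0.4],"yaw": 0},
    {"gripper": -1,"delta_pos": [0.2,0,-0.2],"yaw": 0},
    {"gripper": -1,"delta_pos": [0.2,0,0.1],"yaw": 0},
    {"gripper": -1,"delta_pos": [0.2,0,0.3],"yaw": 0},
    {"gripper": -1,"delta_pos": [0.2,0,0.3],"yaw": 0},
  ],
)

```text
t: 33.55
ee_pos: [0.4996, 0.2191, 0.1925]
orientation: [2.579, -0.01, 1.42]
force: [0.8, 4.7, -3.2]
opening: 0.518
```

```bash
python3 st.py; python3 chk.py l8 0.013
```

```text
33.55 [ 2.579  -0.0102  1.4197] [0.4996 0.2191 0.1925] Ftool [ 4.7582 -1.7129  2.7769] Ttool [ 0.5788  0.7353 -0.0177] 0.5180671158985701
[-0.35 -0.04 -1.95]
[-0.37 -0.05  1.35]
bore px [200.62 153.46] [201.32 153.59]
ends [154.32 195.23] [118.17 187.47] slide mm [13.72 -1.99] pitch 0.006587379004272335 res px [ 0.29 -0.66 -0.01  0.41 -0.43 -0.04] bore [0.5  0.22 0.19]
bore-T mm (x,y,u) [ 1.68 -0.46 -5.59]
```

It dropped past the taper with no axial force. The remaining 5 N side force asks for a little more +x. Going deeper.

>>> arm_command(
  deltas=[
    {"gripper": -1,"delta_pos": [0.05,0,0.1],"yaw": 0},
    {"gripper": -1,"delta_pos": [0.1,0,0.3],"yaw": 0},
    {"gripper": -1,"delta_pos": [0.1,0,0.5],"yaw": 0},
    {"gripper": -1,"delta_pos": [0.1,0,0.5],"yaw": 0},
  ],
)

```text
t: 34.05
ee_pos: [0.5021, 0.2195, 0.1885]
orientation: [2.579, -0.01, 1.42]
force: [0.8, 5.0, -3.3]
opening: 0.526
```

```bash
python3 st.py
```

```text
34.05 [ 2.579  -0.0098  1.4196] [0.5021 0.2195 0.1885] Ftool [ 5.0176 -1.7327  2.8762] Ttool [ 0.5817  0.772  -0.0001] 0.5255493242456903
[-0.43 -0.03 -2.42]
[-0.44 -0.04  0.88]
```

>>> arm_command(
  deltas=[
    {"gripper": -1,"delta_pos": [0.05,0,0.3],"yaw": 0},
    {"gripper": -1,"delta_pos": [0.1,0,0.6],"yaw": 0},
    {"gripper": -1,"delta_pos": [0.1,0,0.9],"yaw": 0},
    {"gripper": -1,"delta_pos": [0.1,0,1.2],"yaw": 0},
    {"gripper": -1,"delta_pos": [0.1,0,1.5],"yaw": 0},
    {"gripper": -1,"delta_pos": [0.1,0,1.5],"yaw": 0},
  ],
)

```text
t: 34.65
ee_pos: [0.51, 0.2186, 0.1752]
orientation: [2.58, -0.008, 1.419]
force: [1.8, 3.8, -5.5]
opening: 0.523
```

```bash
python3 st.py
```

```text
34.65 [ 2.58   -0.0082  1.4189] [0.51   0.2186 0.1752] Ftool [ 3.9412 -1.9122  5.2748] Ttool [ 0.5112  0.5735 -0.0106] 0.5228424285931301
[-0.45  0.01 -3.97]
[-0.46  0.01 -0.67]
```

It's about 26 mm onto the stem. Release, back up 12 mm along the stem, regrip higher on the hub.

>>> arm_command(
  deltas=[
    {"gripper": 0.5,"delta_pos": [0,0,0],"yaw": 0},
    {"gripper": 0.5,"delta_pos": [0,0,0],"yaw": 0},
    {"gripper": 0.5,"delta_pos": [0,0,0],"yaw": 0},
    {"gripper": 0.5,"delta_pos": [0,0,-0.6],"yaw": 0},
    {"gripper": 0.5,"delta_pos": [0,0,-1.2],"yaw": 0},
    {"gripper": 0.5,"delta_pos": [0,0,-1.2],"yaw": 0},
    {"gripper": -1,"delta_pos": [0,0,-1.2],"yaw": 0},
    {"gripper": -1,"delta_pos": [0,0,-1.2],"yaw": 0},
    {"gripper": -1,"delta_pos": [0,0,-1.2],"yaw": 0},
    {"gripper": -1,"delta_pos": [0,0,-1.2],"yaw": 0},
  ],
)

```text
t: 35.65
ee_pos: [0.5033, 0.2195, 0.1857]
orientation: [2.58, -0.008, 1.419]
force: [-1.9, 1.6, 2.6]
opening: 0.526
```

```bash
python3 st.py; python3 chk.py l9 0.002
```

```text
35.65 [ 2.5799 -0.0082  1.4188] [0.5033 0.2195 0.1857] Ftool [ 1.2793 -0.425  -3.3742] Ttool [ 0.3877 -0.0795 -0.0502] 0.5260393903549472
[-0.44  0.02 -2.72]
[-0.45  0.02  0.58]
bore px [203.15 156.87] [200.91 157.05]
ends [157.11 191.68] [122.07 185.28] slide mm [ 9.68 -4.12] pitch -0.06095823388187195 res px [-0.39  0.49 -0.16 -0.59  1.76 -1.15] bore [0.51 0.21 0.18]
bore-T mm (x,y,u) [ -0.82   0.15 -17.5 ]
```

>>> arm_command(
  deltas=[
    {"gripper": -1,"delta_pos": [0,0,0.2],"yaw": 0},
    {"gripper": -1,"delta_pos": [0,0,0.4],"yaw": 0},
    {"gripper": -1,"delta_pos": [0,0,0.6],"yaw": 0},
    {"gripper": -1,"delta_pos": [0,0,0.8],"yaw": 0},
    {"gripper": -1,"delta_pos": [0,0,0.8],"yaw": 0},
  ],
)

```text
t: 36.25
ee_pos: [0.5065, 0.2194, 0.1808]
orientation: [2.578, -0.009, 1.421]
force: [-24.5, 3.3, 29.7]
opening: 0.519
```

```bash
python3 st.py
```

```text
36.25 [ 2.5777 -0.0092  1.4206] [0.5065 0.2194 0.1808] Ftool [ -0.1565  -5.0299 -38.293 ] Ttool [ 1.1791 -0.2016 -0.4193] 0.5194788137660299
[-0.48  0.02 -3.3 ]
[-0.49  0.01 -0.  ]
```

That's 38 N after 5.8 mm. I'll release, back away along the stem, and look at how it seats.

>>> arm_command(
  deltas=[
    {"gripper": 0.6,"delta_pos": [0,0,-0.2],"yaw": 0},
    {"gripper": 0.6,"delta_pos": [0,0,-0.2],"yaw": 0},
    {"gripper": 0.6,"delta_pos": [0,0,-0.2],"yaw": 0},
    {"gripper": 0.6,"delta_pos": [0,0,-2],"yaw": 0},
    {"gripper": 0.6,"delta_pos": [0,0,-5],"yaw": 0},
    {"gripper": 0.6,"delta_pos": [0,0,-8],"yaw": 0},
    {"gripper": 0.6,"delta_pos": [0,0,-8],"yaw": 0},
  ],
)

```text
t: 36.95
ee_pos: [0.4657, 0.2257, 0.2493]
orientation: [2.576, -0.011, 1.42]
force: [0.4, 0.3, 0.4]
opening: 0.801
```

Run:
```python
from h import *
c=robot.camera('scene');t=robot.camera('top');cv2.imwrite('pics/m1_a.png',c);cv2.imwrite('pics/m1_b.png',t)
f=lambda i,k:np.minimum(cv2.resize(i,None,fx=k,fy=k,interpolation=cv2.INTER_CUBIC)*1.6,255).astype(np.uint8)
a=f(c[140:180,180:220],14);b=f(t[175:215,120:200],5);S=T-.033*u
for off,col in((0,(0,255,0)),(.006,(255,0,255))):
    for x,y,z in((.023,.023,.03),(.023,-.023,.03),(-.023,.023,.03),(-.023,-.023,.03),(-.023,-.023,0),(-.023,.023,0)):
        W=S+x*xl+y*yl+(z+off)*u
        cv2.circle(a,tuple(int(round(v)) for v in (proj('scene',W)[0]-(180,140)+.5)*14-.5),2,col,-1)
im=np.zeros((560,760,3),np.uint8);im[:,:560]=a;im[:200,560:]=b[:,200:400]
cv2.imwrite('pics/seat.png',im)
from fit import redends
print(redends(t));R,p=TR()
for off in(0,.006):
    print(proj('top',[S+.09*xl+(.0375+off)*u,S+.19*xl+(.0375+off)*u]))
```

```text
(array([157.19, 191.6 ]), array([122.17, 184.6 ]))
[[158.3  191.11]
 [122.89 184.84]]
[[157.62 191.94]
 [122.03 185.63]]
```

View pics/seat.png

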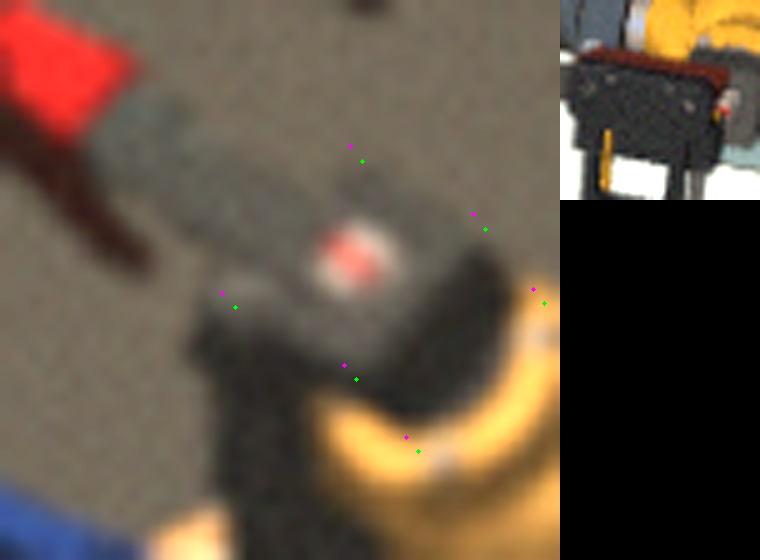

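The stem's end and its red mark stand out through the hub top at (355,262), and the top-view grip ends fit the home position within about 1 mm. Next I'll move to straddle the red grip for the swing.

Run:
```python
from h import *
S=T-.033*u;s=robot.state();print(s['t'],s['ee_pos'],s['orientation'],s['q'])
to(S+.135*xl+.1*u,S+.135*xl+.0425*u)
```

```text
37.05 [0.46576657 0.22503128 0.24685929] [ 2.57875471 -0.00909503  1.41903438] [ 0.55596788  0.08887131  2.03064273 -0.59172248  0.65785831  1.11835492]
[13.04 -0.17 -0.07]
[13.02 -0.19  5.68]
```

>>> arm_command(
  deltas=[
    {"gripper": 0.3,"delta_pos": [4.5,-0.2,-0.5],"yaw": 0},
    {"gripper": 0.3,"delta_pos": [9,-0.2,-0.5],"yaw": 0},
    {"gripper": 0.3,"delta_pos": [13,-0.2,0],"yaw": 0},
    {"gripper": 0.3,"delta_pos": [13,-0.2,2.5],"yaw": 0},
    {"gripper": 0.3,"delta_pos": [13,-0.2,4.5],"yaw": 0},
    {"gripper": 0.1,"delta_pos": [13,-0.2,5.7],"yaw": 0},
    {"gripper": -0.2,"delta_pos": [13,-0.2,5.7],"yaw": 0},
    {"gripper": -0.2,"delta_pos": [13,-0.2,5.7],"yaw": 0},
    {"gripper": -0.2,"delta_pos": [13,-0.2,5.7],"yaw": 0},
  ],
)

```text
t: 37.95
ee_pos: [0.5136, 0.3493, 0.199]
orientation: [2.579, -0.009, 1.419]
force: [-0.2, -0.4, 0.5]
opening: 0.401
```

Run:
```python
from h import *
S=T-.033*u;s=robot.state();R,p=TR();print(s['t'],s['ee_pos'],s['orientation'],s['q'],s['opening'],'F',R.T@s['force'])
to(S+.135*xl+.0425*u)
```

```text
37.95 [0.51360001 0.34933584 0.1990476 ] [ 2.57919883 -0.00894768  1.41850028] [ 0.7225864   0.32955823  1.84706637 -0.68256952  0.69587372  1.35192032] 0.4011549223575936 F [-0.38815629  0.17201693 -0.51728168]
[0.05 0.02 0.01]
```

>>> arm_command(
  deltas=[
    {"gripper": -0.2,"delta_pos": [-0.07,1.35,0],"yaw": 0.1},
    {"gripper": -0.2,"delta_pos": [-0.27,2.68,0],"yaw": 0.19},
    {"gripper": -0.2,"delta_pos": [-0.6,3.99,0],"yaw": 0.28},
    {"gripper": -0.2,"delta_pos": [-1.07,5.26,0],"yaw": 0.38},
    {"gripper": -0.2,"delta_pos": [-1.65,6.47,0],"yaw": 0.47},
    {"gripper": -0.2,"delta_pos": [-2.36,7.62,0],"yaw": 0.57},
    {"gripper": -0.2,"delta_pos": [-3.17,8.7,0],"yaw": 0.66},
    {"gripper": -0.2,"delta_pos": [-4.09,9.68,0],"yaw": 0.76},
  ],
)

```text
t: 38.75
ee_pos: [0.5878, 0.2979, 0.2507]
orientation: [2.723, -0.387, 0.736]
force: [-2.0, 7.8, -3.3]
opening: 0.399
```

```bash
cat > sw.py <<'E'
from h import *
np.set_printoptions(precision=3,suppress=True)
S=T-.033*u;s=robot.state();R,p=TR();d=p-S
print(s['t'],s['orientation'],s['q'],s['opening'],'F',R.T@s['force'],'rel xl,-yl,u cm',100*np.array([d@xl,-d@yl,d@u]),'ang',np.arctan2(-d@yl,d@xl),'toolang',np.arctan2(-R[:,0]@yl,R[:,0]@xl))
E
python3 sw.py
```

```text
38.75 [ 2.723 -0.387  0.736] [ 0.549  0.283  1.757 -0.533  0.719  1.805] 0.3993585492663761 F [ 2.22 -8.31  1.21] rel xl,-yl,u cm [9.421 9.569 4.336] ang 0.7932027161324146 toolang 0.7757433245725266
```

>>> arm_command(
  deltas=[
    {"gripper": -0.2,"delta_pos": [-0.12,1.34,0],"yaw": 0.1},
    {"gripper": -0.2,"delta_pos": [-0.38,2.67,0],"yaw": 0.2},
    {"gripper": -0.2,"delta_pos": [-0.76,3.96,0],"yaw": 0.3},
    {"gripper": -0.2,"delta_pos": [-1.27,5.21,0],"yaw": 0.4},
    {"gripper": -0.2,"delta_pos": [-1.91,6.4,0],"yaw": 0.5},
    {"gripper": -0.2,"delta_pos": [-2.66,7.52,0],"yaw": 0.6},
    {"gripper": -0.2,"delta_pos": [-3.52,8.56,0],"yaw": 0.7},
  ],
)

```text
t: 39.45
ee_pos: [0.6074, 0.2092, 0.2707]
orientation: [3.089, -0.562, -0.032]
force: [0.7, 7.3, -3.7]
opening: 0.402
```

```bash
python3 sw.py
```

```text
39.45 [ 3.089 -0.562 -0.032] [ 0.369  0.211  1.802 -0.428  0.666  2.264] 0.4019586988198548 F [-1.588 -7.493  3.032] rel xl,-yl,u cm [ 0.929 13.355  4.33 ] ang 1.5013293832769599 toolang 1.4761846407771713
```

>>> arm_command(
  deltas=[
    {"gripper": -0.2,"delta_pos": [-0.05,0.6,0],"yaw": 0.05},
    {"gripper": -0.2,"delta_pos": [-0.09,1.08,0],"yaw": 0.09},
    {"gripper": -0.2,"delta_pos": [-0.13,1.4,0],"yaw": 0.1},
    {"gripper": -0.2,"delta_pos": [-0.16,1.6,0],"yaw": 0.1},
    {"gripper": -0.2,"delta_pos": [-0.16,1.6,0],"yaw": 0.1},
  ],
)

```text
t: 39.95
ee_pos: [0.6054, 0.1934, 0.2709]
orientation: [-3.134, -0.565, -0.146]
force: [2.0, 5.7, -1.6]
opening: 0.403
```

```bash
python3 sw.py
```

```text
39.95 [-3.134 -0.565 -0.146] [ 0.339  0.197  1.821 -0.413  0.65   2.324] 0.40322322436046265 F [ 0.113 -5.888  2.072] rel xl,-yl,u cm [-0.671 13.395  4.333] ang 1.6208723925691972 toolang 1.5724611805222788
```

>>> arm_command(
  deltas=[
    {"gripper": -0.2,"delta_pos": [0,0.25,0],"yaw": 0},
    {"gripper": -0.2,"delta_pos": [0,0.5,0],"yaw": 0},
    {"gripper": -0.2,"delta_pos": [0,0.5,0],"yaw": 0},
  ],
)

```text
t: 40.25
ee_pos: [0.605, 0.1886, 0.2711]
orientation: [-3.133, -0.566, -0.146]
force: [3.3, 6.5, -2.0]
opening: 0.402
```

```bash
python3 sw.py
```

```text
40.25 [-3.133 -0.566 -0.146] [ 0.33   0.193  1.826 -0.407  0.645  2.312] 0.4018291112815062 F [ 0.911 -6.941  3.028] rel xl,-yl,u cm [-1.149 13.424  4.334] ang 1.6562139589656768 toolang 1.572395867449969
```

>>> arm_command(
  deltas=[
    {"gripper": -0.2,"delta_pos": [0,0.25,0],"yaw": 0.03},
    {"gripper": -0.2,"delta_pos": [0,0.5,0],"yaw": 0.06},
    {"gripper": -0.2,"delta_pos": [0,0.7,0],"yaw": 0.06},
    {"gripper": -0.2,"delta_pos": [0,0.7,0],"yaw": 0.06},
  ],
)

```text
t: 40.65
ee_pos: [0.6033, 0.1816, 0.2705]
orientation: [-3.096, -0.563, -0.217]
force: [2.3, 9.0, -3.1]
opening: 0.402
```

```bash
python3 sw.py
```

```text
40.65 [-3.096 -0.563 -0.217] [ 0.316  0.188  1.835 -0.399  0.639  2.354] 0.401873278243287 F [-1.393 -9.113  3.224] rel xl,-yl,u cm [-1.862 13.339  4.319] ang 1.7094932412172799 toolang 1.6323458778771591
```

>>> arm_command(
  deltas=[
    {"gripper": -0.2,"delta_pos": [0,0.25,0],"yaw": 0.0},
    {"gripper": -0.2,"delta_pos": [0,0.5,0],"yaw": 0.0},
    {"gripper": -0.2,"delta_pos": [0,0.5,0],"yaw": 0.0},
  ],
)

```text
t: 40.95
ee_pos: [0.6028, 0.1784, 0.2706]
orientation: [-3.092, -0.564, -0.218]
force: [2.6, 14.1, -3.9]
opening: 0.403
```

```bash
python3 sw.py
python3 - <<'E'
from h import *
c=robot.camera('scene');t=robot.camera('top');cv2.imwrite('pics/n1_a.png',c);cv2.imwrite('pics/n1_b.png',t)
E
```

```text
40.95 [-3.092 -0.564 -0.218] [ 0.308  0.184  1.841 -0.391  0.632  2.342] 0.4027410124269759 F [ -2.556 -14.198   3.748] rel xl,-yl,u cm [-2.192 13.334  4.331] ang 1.7337368001059403 toolang 1.6332447833232497
```

>>> arm_command(
  deltas=[
    {"gripper": -0.2,"delta_pos": [0,0.2,0],"yaw": 0.0},
    {"gripper": -0.2,"delta_pos": [0,0.4,0],"yaw": 0.0},
    {"gripper": -0.2,"delta_pos": [0,0.4,0],"yaw": 0.0},
  ],
)

```text
t: 41.35
ee_pos: [0.6023, 0.176, 0.2706]
orientation: [-3.089, -0.564, -0.219]
force: [1.4, 20.8, -5.4]
opening: 0.4
```

```bash
python3 sw.py
```

```text
41.35 [-3.089 -0.564 -0.219] [ 0.301  0.181  1.845 -0.384  0.626  2.332] 0.40033011407571445 F [ -5.513 -20.461   3.964] rel xl,-yl,u cm [-2.432 13.323  4.339] ang 1.7513148653229538 toolang 1.6338846955265158
```

The force climbs to 20 N without real motion, so the valve is on its stop. Next: unload, lift off, then press straight down on the hub top with the fingertips on either side of the stem. That tells me the seating depth too.

>>> arm_command(
  deltas=[
    {"gripper": -0.2,"delta_pos": [0,-0.5,0],"yaw": 0.0},
    {"gripper": -0.1,"delta_pos": [0,-1.3,0],"yaw": 0.0},
    {"gripper": 0.1,"delta_pos": [0,-1.3,0],"yaw": 0.0},
    {"gripper": 0.1,"delta_pos": [0,-1.3,-2],"yaw": 0.0},
    {"gripper": 0,"delta_pos": [0,-1.3,-5],"yaw": 0.0},
    {"gripper": -0.45,"delta_pos": [0,-1.3,-5],"yaw": 0.0},
  ],
)

```text
t: 41.95
ee_pos: [0.5776, 0.1877, 0.3153]
orientation: [-3.098, -0.565, -0.216]
force: [0.7, 0.4, 0.8]
opening: 0.448
```

```bash
python3 sw.py
python3 - <<'E'
from h import *
S=T-.033*u;to(S+.085*u,S+.049*u)
c=robot.camera('scene');t=robot.camera('top');cv2.imwrite('pics/n2_a.png',c);cv2.imwrite('pics/n2_b.png',t)
h=t[100:240,120:230].astype(float);w=((h[...,2]>90)&(h[...,2]>2.2*np.maximum(h[...,0],h[...,1]))).astype(np.uint8)
n,l,st,ce=cv2.connectedComponentsWithStats(w);print(st[1:],ce[1:]+[120,100])
for an in(1.5,1.571,1.65): print(proj('top',S+.14*(np.cos(an)*xl-np.sin(an)*yl)+.0445*u))
E
```

```text
41.95 [-3.098 -0.565 -0.216] [ 0.35   0.107  1.811 -0.378  0.747  2.341] 0.4482358297199331 F [ 0.952 -0.605 -0.367] rel xl,-yl,u cm [-1.627 13.485  9.511] ang 1.6908461553817251 toolang 1.6318884154022093
[-13.57  -0.8    0.93]
[-13.59  -0.78   4.53]
[[ 74  30  14  27 248]
 [ 73  59   7   4  16]
 [ 47  61   5   5  15]
 [ 46  66   1   2   2]] [[200.6733871  143.125     ]
 [195.8125     160.625     ]
 [168.73333333 162.93333333]
 [166.         166.5       ]]
[[191.27164366 147.66777475]]
[[195.09570193 148.18847746]]
[[199.32258044 149.07914606]]
```

>>> arm_command(
  deltas=[
    {"gripper": -0.45,"delta_pos": [-4.5,-0.3,-1],"yaw": 0.0},
    {"gripper": -0.45,"delta_pos": [-9,-0.6,-1],"yaw": 0.0},
    {"gripper": -0.45,"delta_pos": [-13.6,-0.8,-1],"yaw": 0.0},
    {"gripper": -0.45,"delta_pos": [-13.6,-0.8,1],"yaw": 0.0},
    {"gripper": -0.45,"delta_pos": [-13.6,-0.8,3],"yaw": 0.0},
    {"gripper": -0.45,"delta_pos": [-13.6,-0.8,3.5],"yaw": 0.0},
    {"gripper": -0.45,"delta_pos": [-13.6,-0.8,3.5],"yaw": 0.0},
  ],
)

```text
t: 42.75
ee_pos: [0.4847, 0.2166, 0.2085]
orientation: [-3.103, -0.558, -0.215]
force: [-0.1, 0.6, -0.5]
opening: 0.28
```

```bash
python3 sw.py
python3 - <<'E'
from h import *
S=T-.033*u;to(S+.049*u)
E
```

```text
42.75 [-3.103 -0.558 -0.215] [ 0.511  0.166  2.062 -0.663  0.552  2.794] 0.2802423159754891 F [-0.434 -0.521  0.365] rel xl,-yl,u cm [-0.108 -0.329  5.564] ang -1.8893772136615437 toolang 1.6310252947848036
[ 0.32 -0.13  0.67]
```

>>> arm_command(
  deltas=[
    {"gripper": -0.45,"delta_pos": [0.3,-0.1,0.1],"yaw": 0.0},
    {"gripper": -0.45,"delta_pos": [0.3,-0.1,0.4],"yaw": 0.0},
    {"gripper": -0.45,"delta_pos": [0.3,-0.1,0.7],"yaw": 0.0},
    {"gripper": -0.45,"delta_pos": [0.3,-0.1,0.7],"yaw": 0.0},
  ],
)

```text
t: 43.15
ee_pos: [0.4914, 0.2172, 0.2057]
orientation: [-3.101, -0.561, -0.216]
force: [0.1, 0.4, 0.0]
opening: 0.277
```

```bash
python3 sw.py
```

```text
43.15 [-3.101 -0.561 -0.216] [ 0.503  0.178  2.057 -0.67   0.54   2.797] 0.2772616703789055 F [-0.015 -0.426 -0.004] rel xl,-yl,u cm [0.048 0.08  4.978] ang 1.0307745938750061 toolang 1.631474363806454
```

No contact at u=49.8 mm; home should touch at 49.0. I'll press on.

>>> arm_command(
  deltas=[
    {"gripper": -0.45,"delta_pos": [0,-0.1,0.1],"yaw": 0.0},
    {"gripper": -0.45,"delta_pos": [0,-0.1,0.2],"yaw": 0.0},
    {"gripper": -0.45,"delta_pos": [0,-0.1,0.3],"yaw": 0.0},
    {"gripper": -0.45,"delta_pos": [0,-0.1,0.3],"yaw": 0.0},
  ],
)

```text
t: 43.55
ee_pos: [0.4921, 0.2181, 0.2046]
orientation: [-3.1, -0.562, -0.216]
force: [-18.2, 0.7, 22.3]
opening: 0.276
```

```bash
python3 sw.py
```

```text
43.55 [-3.1   -0.562 -0.216] [ 0.505  0.181  2.057 -0.676  0.537  2.804] 0.2757425389537068 F [ -3.294   2.046 -28.542] rel xl,-yl,u cm [0.15  0.077 4.861] ang 0.4743977060735392 toolang 1.6315940448195678
```

Solid contact at u=48.6 mm with 28 N, so the hub is fully home. I'll retreat straight back along the stem.

>>> arm_command(
  deltas=[
    {"gripper": -0.45,"delta_pos": [0,0,-1],"yaw": 0.0},
    {"gripper": -0.45,"delta_pos": [0,0,-4],"yaw": 0.0},
    {"gripper": -0.45,"delta_pos": [0,0,-8],"yaw": 0.0},
    {"gripper": -0.45,"delta_pos": [0,0,-12],"yaw": 0.0},
    {"gripper": -0.45,"delta_pos": [5,0,-15],"yaw": 0.0},
    {"gripper": -0.45,"delta_pos": [5,5,-18],"yaw": 0.0},
    {"gripper": -0.45,"delta_pos": [5,10,-18],"yaw": 0.0},
    {"gripper": -0.45,"delta_pos": [5,15,-18],"yaw": 0.0},
    {"gripper": -0.45,"delta_pos": [5,20,-18],"yaw": 0.0},
    {"gripper": -0.45,"delta_pos": [5,20,-18],"yaw": 0.0},
  ],
)

```text
t: 44.55
ee_pos: [0.3997, 0.0243, 0.3754]
orientation: [-3.101, -0.562, -0.216]
force: [-0.4, -0.4, 0.3]
opening: 0.278
```

Run:
```python
from h import *
print(robot.state()['ee_pos'],robot.state()['t'])
c=robot.camera('scene');t=robot.camera('top')
f=lambda i,k:np.minimum(cv2.resize(i,None,fx=k,fy=k,interpolation=cv2.INTER_CUBIC)*1.4,255).astype(np.uint8)
im=np.zeros((560,800,3),np.uint8);im[:,:400]=f(t[110:250,140:240],4)[:560];im[:,400:]=f(c[100:240,170:270],4)
cv2.imwrite('pics/final.png',im)
```

```text
[0.39968341 0.02428291 0.37540896] 44.55
```

View pics/final.png

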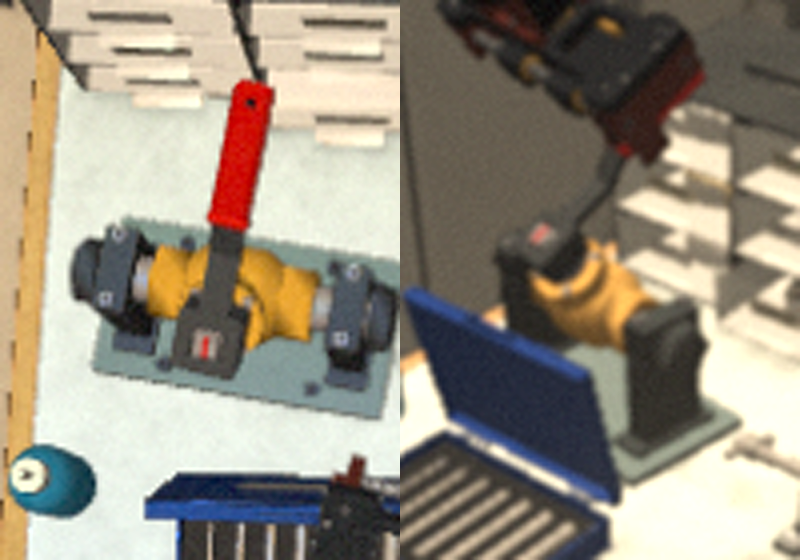

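The lever lies across the pipe pointing away, the red mark runs along the arm at (205,345), the bottle is in place, and the gripper is well clear. Handing in.

```bash
python3 -c "
from station import robot
print(robot.hand_in())"
```

```text
the job is handed in; nothing more can be done
None
```

The lever is on the stem with its arm along the red mark, pushed home on the collar, and the valve is swung clockwise against its stop. I handed in at about 44.6 s of the 72 s allowed, with the arm clear of everything.

**How it went:**
- The moves have no tilt command, so I leaned the tool to the stem's 32° by pushing against the arm's reach limit.
- My first try at fitting was off by a few millimetres along the lever. It pitched and slid the lever in the pads. I levelled it against the stem end, corrected my position estimate (the red grip runs 5 mm further out than I had assumed) and then fitted it. I regripped higher on the hub to push it home.

**Last checks:**
- **Stop:** the side force on the lever rose to 20 N with almost no movement, about three times what turning the valve took.
- **Seating:** a final press on the hub top met solid contact (28 N), with the fingertips within about 0.5 mm of where a fully seated hub should be.
- **Final picture:** the lever lies across the pipe pointing away, with the mark in line with its arm and the stem end showing through the hub. The bottle is in its place.

**Not fully confirmed:**
- The arm measured about 1.65 rad rather than 1.571, which fits the play in the bore. I could not measure the plug's own angle.
- I did not look closely at the oil can and pliers at the end. They were in place in the last wide view, taken before the fitting, and my moves stayed clear of them.
- I viewed 13 pictures, over the budget of 10 and one past its one-or-two allowance.

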